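# Load sample cartons into their storage case

## Robot

A 6-joint arm with a two-finger parallel gripper is mounted at the origin on the work surface. World frame = base frame: x ahead of the robot, y to its left, z up, the work surface at z = 0. Lengths are in m, angles in rad, forces in N, time in s.
With the tool pointing down it reaches from about 0.225 to 0.725 m from the base axis. Payload 3.1 kg.
Tool frame: the origin (TCP) lies at the very end of the fingers, on their centre line; the grasp point (between the pads) lies 19 mm behind it; z points along the fingers, x is the direction in which the jaws open and shut, and the axes are right-handed (so a half turn about z gives the same grasp; the last joint's range is limited). The gripper opens to 85 mm and grips with 20 to 120 N. Pads are 22 mm wide; open, the fingers measure 114 mm over their backs; the gripper's body (76 mm by 85 mm) begins 54 mm behind the grasp point. The pads swing forward as they close: fully open they stand 13 mm farther back than shut.
Start: joints at [-1.269, 0.048, 0.099, 1.622, 0, 1.443], TCP at [0.219, -0.477, 0.2] pointing down, gripper open.
Joint ranges: [-2.91, 2.91], [-0.99, 1.94], [-1.21, 1.42], [-2.12, 2.29], [-1.49, 1.47], [-3.14, 3.14]. Speed limits (rad/s): [2.79, 2.79, 3.14, 3.14, 3.14, 3.14].

## Interface

Orientations are given as a unit quaternion [x, y, z, w].
In Python, from rig import * gives the robot as it stands.
- The arm moves only by the shell command python3 -m crank 'ROWS' [FORCE]. ROWS is JSON, a list of rows, each an object with "claw": the opening, from 0 (shut) to 1 (fully open); "travel": the shift along the world's x, y, z in m, a list of three; "turn": the turn, a rotation vector about the world's x, y, z in rad, a list of three. A call has 1 to 12 rows; each row shifts and turns the commanded pose from where the row before left it; what a row does not reach is not made up. A row lasts 1/12 s, in which the tool goes at most 41.7 mm and 7.16 degrees, less where a joint would pass 70% of its speed; a pose out of reach is approached as far as the arm can. A call with a gripper value outside its range is refused whole. The fingers move at their own pace and stop on an object; FORCE is the grip in N (left out, the last holds). Time passes only in rows, so rows that do not move let the fingers close. It gives the time, the measured TCP pose, the force and the opening at its end, in the units of the state.
- sense(): the state, without advancing time (a new reading comes with each control period).
- camera(name): name is "scene" or "top"; returns a dict with "pixels" (400x640x3 uint8, red, green, blue), "fx", "fy", "cx", "cy" (pixels), "camera_from_world" (4x4, takes a point from world to camera coordinates). Camera axes: x right, y down, z forward; pixel columns grow to the right and rows downward; lengths in m; the calibration is good to about 2 mm. A picture is of the moment at which its call begins. There is no depth.
- close_job(): hands the job in, once; it reports no verdict.
The state is a dict: "time_s": time; "joint_positions": joint angles; "dq": joint speeds; "joint_efforts": joint torques, N m; "tcp_pos": TCP position; "tool_rot": TCP orientation; "ft_force": force on the tool from outside, world axes, zero at the start; "moment": the same for the moment, N m; "gripper_width": opening from 0.0 (shut) to 1.0 (fully open).
Only numpy, scipy, OpenCV 4.12 (cv2) and the standard library are available. Lean on these libraries where they do the work, as an engineer would, in place of code of your own. Each camera call takes 0.05 s, during which the arm holds its last target.

## Task

Slide the three identical brown 75 mm long cartons lengthwise, one behind another, into the long grey case through its open end, so that they stand upright in one straight, closed-up row that is fully home: none sticks out past the case's front edge, the last one being flush with it. Leave the square carton, the bottle and the jar where they stand, undisturbed.

Things in the scene. Friction and masses are not known exactly. Their poses are not given: they have to be found in the camera images.
- carton_a_mid (a point): A plain brown cardboard carton, 75 long (its x) x 50 wide (its y) x 56 high (z), rigid, about 0.14 kg, with a pale 30 wide paper band round its middle; one of three alike, standing on the bench. This point is its centre (also of mass), 28 above its underside.
- carton_b_mid (a point): A plain brown cardboard carton, 75 long (its x) x 50 wide (its y) x 56 high (z), rigid, about 0.14 kg, with a pale 30 wide paper band round its middle; one of three alike, standing on the bench. This point is its centre (also of mass), 28 above its underside.
- carton_c_mid (a point): A plain brown cardboard carton, 75 long (its x) x 50 wide (its y) x 56 high (z), rigid, about 0.14 kg, with a pale 30 wide paper band round its middle; one of three alike, standing on the bench. This point is its centre (also of mass), 28 above its underside.
- case: Long grey plastic case fixed to the bench: a tunnel open at its mouth, closed at the far end. Origin: on the bench under the middle of the mouth (front edges of the side walls); x points level into the case, z up. Inside: 53 wide (y), 228 deep, 61 high above its 4 thick floor; three cartons end to end fill it to within 3. It lies along world +y, turned up to 0.3 rad either way.
- case_mouth (a point): Middle of the case's mouth, 34.5 above the bench; axes as the case's. The side walls, 5 thick, splay outwards (0.4 rad) over their first 10 as a lead-in: about 60 clear and 72 over all at the mouth. The roof starts 10 behind the mouth, 4 thick, its top 69 above the bench, with a 20 wide slot along its middle. The floor runs on 60 in front of the mouth as a bare ledge, 63 wide, 4 high.
- square_carton_mid (a point): A cardboard carton of square plan, 64 x 64 x 72 high, too wide for the case; a bystander. This point is its centre, 36 above its underside.
- flask_mid (a point): Amber bottle with a black cap, 54 in diameter, 125 high; a bystander. This point is its centre, 62.5 above its underside.
- jar_mid (a point): White jar, 60 in diameter, 75 high; a bystander. This point is its centre, 37.5 above its underside.
Mind the look-alikes: they are no part of the job. What is shaped like the part that bears carton_c_mid but purple is not meant.

How it is judged:
By the outcome, as a careful person would: the job done as asked, in the order asked, and still so for the second after the job is handed in, with the robot touching nothing.
It also fails if it takes over 72 s, if anything falls off the work surface, if the arm or the gripper's body presses on something with over 40 N, if the wrist force passes 120 N, or if a joint passes its speed limit or range.

## Working session

There is one attempt and no reset: what is moved stays moved. The work goes in short steps, Python scripts to look and compute and a shell command to move; the robot and the scene stay as the last step left them, time stands still between calls to the robot, and variables do not carry over. Pictures are saved under pics/ and viewed, and the job is handed in when it is done.

```bash
ls; mkdir -p pics
python3 - <<'E'
from rig import *
import cv2,numpy as np
print(sense())
for n in ("scene","top"):
    c=camera(n); cv2.imwrite(f"pics/{n}0.png",c["pixels"][:,:,::-1]); print(n,c["fx"],c["fy"],c["cx"],c["cy"],np.round(c["camera_from_world"],4).tolist())
E
```

```text
pics
{'time_s': 0.0, 'joint_positions': array([-1.26878582e+00,  4.87526792e-02,  9.75447676e-02,  1.62199345e+00,
       -7.63066279e-06,  1.44302083e+00]), 'dq': array([-0.00207022,  0.00163827,  0.00020813, -0.00041787, -0.00065125,
        0.0006556 ]), 'joint_efforts': array([ 5.38980767e-04, -3.38784385e+01,  3.20013249e+01,  2.02193542e-02,
       -1.15978542e-04, -5.58191488e-06]), 'tcp_pos': array([ 0.21854207, -0.47657828,  0.19838965]), 'tool_rot': array([ 8.41627662e-01, -5.40056880e-01, -9.23521053e-04, -7.70179446e-04]), 'ft_force': array([ 4.57518735e-04,  5.29110323e-01, -2.72945253e-01]), 'moment': array([ 0.00427079,  0.03334529, -0.01279861]), 'gripper_width': 0.9980732642637187}
scene 452.9150689358036 452.9150689358036 322.3300629378883 203.41312826843094 [[0.8827, 0.4699, 0.0007, -0.4739], [0.2944, -0.5518, -0.7803, -0.167], [-0.3663, 0.6889, -0.6255, 1.2349], [0.0, 0.0, 0.0, 1.0]]
top 368.68913178696545 368.68913178696545 320.22068567512645 199.13483876725124 [[-0.0109, -0.9994, 0.0324, -0.1224], [-0.9915, 0.0066, -0.1297, 0.5753], [0.1295, -0.0335, -0.991, 0.6523], [0.0, 0.0, 0.0, 1.0]]
```

View pics/scene0.png

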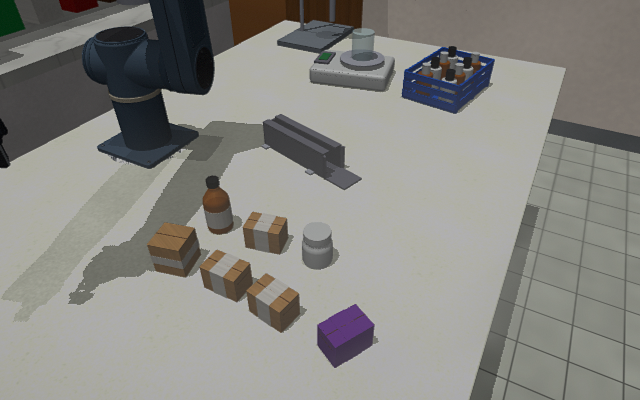

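View pics/top0.png

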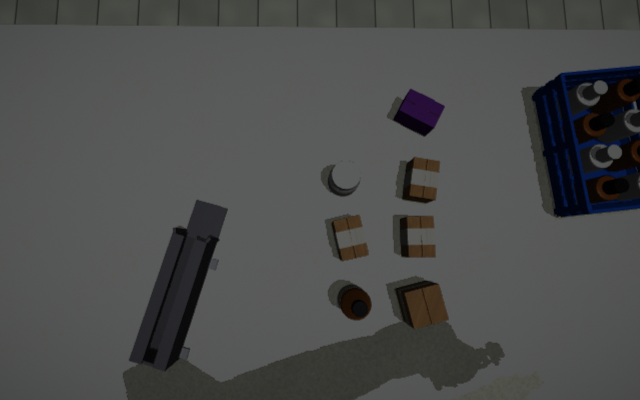

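```bash
cat > h.py <<'E'
from rig import *
import cv2,numpy as np
def ray(c,u,v,z):
    T=c["camera_from_world"];R=T[:3,:3];t=T[:3,3];o=-R.T@t
    d=R.T@np.array([(u-c["cx"])/c["fx"],(v-c["cy"])/c["fy"],1]);return o+d*(z-o[2])/d[2]
def proj(c,p):
    T=c["camera_from_world"];q=T[:3,:3]@np.asarray(p,float)+T[:3,3]
    return c["cx"]+c["fx"]*q[0]/q[2],c["cy"]+c["fy"]*q[1]/q[2]
E
python3 - <<'E'
from h import *
c=camera("top");p=c["pixels"][:,:,::-1]
print(ray(c,320,200,0), -c["camera_from_world"][:3,:3].T@c["camera_from_world"][:3,3])
a=cv2.resize(p[140:340,300:460],None,fx=5*0.75,fy=3.75*0.8,interpolation=cv2.INTER_CUBIC)
a=cv2.resize(p[145:335,320:450],None,fx=3.1,fy=3.1,interpolation=cv2.INTER_CUBIC)
b=cv2.resize(p[190:380,120:240],None,fx=3.1,fy=3.1,interpolation=cv2.INTER_CUBIC)
cv2.imwrite("pics/z1.png",cv2.convertScaleAbs(np.hstack([a,b]),alpha=1.8))
s=camera("scene");q=s["pixels"][:,:,::-1]
cv2.imwrite("pics/z2.png",cv2.convertScaleAbs(cv2.resize(q[110:200,250:370],None,fx=6,fy=6,interpolation=cv2.INTER_CUBIC),alpha=1.5))
E
```

```text
[ 0.57763911 -0.12831174  0.        ] [ 0.48465597 -0.10423021  0.72501098]
```

View pics/z1.png

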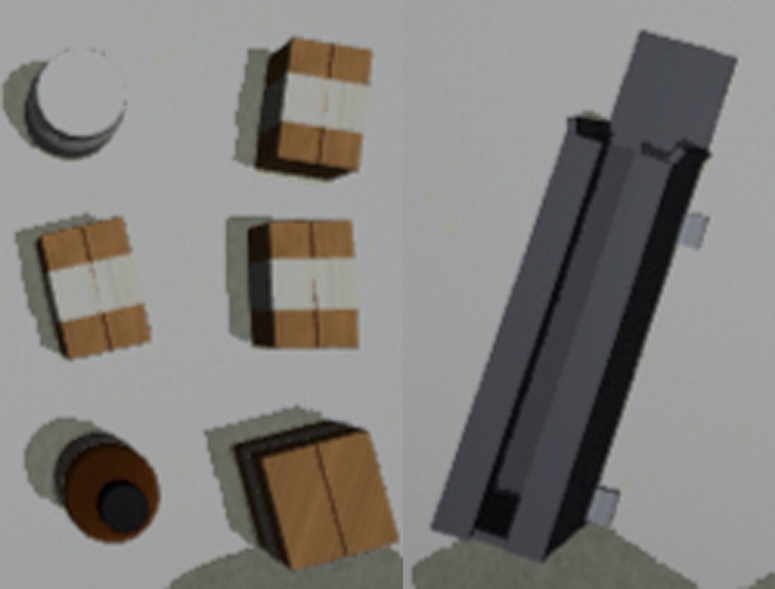

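View pics/z2.png

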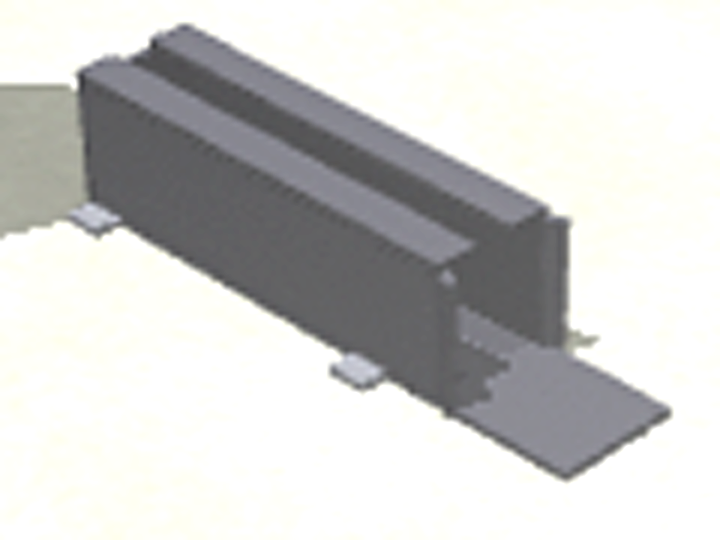

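```bash
cat > m.py <<'E'
from h import *
def cartons(c,zt=.056):
    hsv=cv2.cvtColor(c["pixels"],cv2.COLOR_RGB2HSV)
    m=((hsv[...,0]>5)&(hsv[...,0]<25)&(hsv[...,1]>90)&(hsv[...,2]>75)).astype(np.uint8)
    n,l,st,ce=cv2.connectedComponentsWithStats(m)
    b=[i for i in range(1,n) if 60<st[i,4]<900]
    return m,l,st,ce,b
E
python3 - <<'E'
from m import *
c=camera("top"); m,l,st,ce,b=cartons(c)
for i in b: print(i,st[i].tolist(),ce[i].round(1))
def k(x,y): return ((x-403)/3.1+120,y/3.1+190)
for nm,x,y,z in [("ledgeL",640,30,.004),("ledgeR",737,58,.004),("roofLback",432,530,.069),("roofRback",545,560,.069),("roofLfront",568,133,.069),("roofRfront",677,160,.069),("wallL tip",570,118,.065),("wallR tip",710,157,.065)]:
    print(nm,ray(c,*k(x,y),z).round(4))
E
```

```text
ledgeL [0.5794 0.113  0.004 ]
ledgeR [0.5612 0.0521 0.004 ]
roofLback [0.2997 0.1957 0.069 ]
roofRback [0.2831 0.1348 0.069 ]
roofLfront [0.5124 0.1318 0.069 ]
roofRfront [0.4966 0.0704 0.069 ]
wallL tip [0.5211 0.1325 0.065 ]
wallR tip [0.4982 0.0529 0.065 ]
```

Run:
```python
from m import *
c=camera("top")
p=c["pixels"]
for u,v in [(352,222),(347,240),(343,240),(420,222),(405,240),(425,300),(411,190),(425,165)]: print(u,v,p[v,u],cv2.cvtColor(p[v:v+1,u:u+1],cv2.COLOR_RGB2HSV)[0,0])
```

```text
352 222 [71 52 31] [ 16 144  71]
347 240 [90 91 88] [40  8 91]
343 240 [89 89 87] [30  6 89]
420 222 [46 31 18] [ 14 155  46]
405 240 [19 20 18] [45 26 20]
425 300 [53 36 21] [ 14 154  53]
411 190 [67 49 29] [ 16 145  67]
425 165 [63 45 26] [ 15 150  63]
```

```bash
cat > m.py <<'E'
from h import *
def find(c,zt=.056,nclu=None):
    p=c["pixels"]; hsv=cv2.cvtColor(p,cv2.COLOR_RGB2HSV)
    m=((hsv[...,0]>5)&(hsv[...,0]<25)&(hsv[...,1]>110)&(hsv[...,2]>38)).astype(np.uint8)
    m=cv2.morphologyEx(m,cv2.MORPH_OPEN,np.ones((2,2),np.uint8))
    # join two brown end patches over the band
    j=cv2.morphologyEx(m,cv2.MORPH_CLOSE,np.ones((21,5),np.uint8))
    n,l,st,ce=cv2.connectedComponentsWithStats(j)
    out=[]
    for i in range(1,n):
        if st[i,4]<300 or st[i,4]>6000: continue
        v,u=np.where((l==i)&(m>0))
        w=np.array([ray(c,a,b,zt)[:2] for a,b in zip(u,v)],np.float32)
        r=cv2.minAreaRect(w*1000); (cx,cy),(a,b),ang=r
        bx=cv2.boxPoints(r); 
        e=bx[1]-bx[0]; f=bx[2]-bx[1]
        e=e if np.hypot(*e)>np.hypot(*f) else f
        out.append((round(cx/1000,4),round(cy/1000,4),round(max(a,b),1),round(min(a,b),1),round(np.degrees(np.arctan2(e[1],e[0]))%180,1)))
    return out
E
python3 - <<'E'
from m import *
c=camera("top")
for o in find(c): print(o)
print(sense()['time_s'])
E
```

```text
(0.5546, -0.316, 183.0, 53.1, np.float32(174.4))
(0.5004, -0.1823, 73.1, 48.3, np.float32(12.1))
(0.3777, -0.3146, 64.6, 63.6, np.float32(13.2))
0.35
```

```bash
sed -i 's/def find(c,zt=.056,nclu=None):/def find(c,zt=.056,cut=None):/; s/^    # join.*/    if cut: m[cut]=0/' m.py
sed -i 's/    n,l,st,ce=cv2.connectedComponentsWithStats(j)/    if cut: j[cut]=0\n    n,l,st,ce=cv2.connectedComponentsWithStats(j)/' m.py
python3 - <<'E'
from m import *
c=camera("top")
for o in find(c,cut=208): print(o)
# bystanders: jar, bottle
print(ray(c,345.5,174,.075), ray(c,360,308,.125))
E
```

```text
(0.6082, -0.3225, 73.6, 47.7, np.float32(170.7))
(0.5015, -0.3108, 72.8, 47.9, np.float32(0.5))
(0.5003, -0.1822, 73.1, 48.1, np.float32(11.9))
(0.3778, -0.3146, 64.8, 63.5, np.float32(13.1))
[ 0.61487003 -0.17223051  0.075     ] [ 0.38844651 -0.18577966  0.125     ]
```

```bash
python3 -m crank '[{"claw":1,"travel":[0.013,0.007,0],"turn":[0,0,0.113]},{"claw":1,"travel":[0.013,0.007,0],"turn":[0,0,0.113]},{"claw":1,"travel":[0.013,0.007,0],"turn":[0,0,0.113]},{"claw":1,"travel":[0.013,0.007,0],"turn":[0,0,0.113]},{"claw":1,"travel":[0.013,0.007,0],"turn":[0,0,0.113]},{"claw":1,"travel":[0.013,0.007,0],"turn":[0,0,0.113]},{"claw":1,"travel":[0.013,0.007,0],"turn":[0,0,0.113]},{"claw":1,"travel":[0.013,0.007,0],"turn":[0,0,0.113]},{"claw":1,"travel":[0.013,0.007,0],"turn":[0,0,0.113]},{"claw":1,"travel":[0.013,0.007,0],"turn":[0,0,0.113]},{"claw":1,"travel":[0.013,0.007,0],"turn":[0,0,0.113]},{"claw":1,"travel":[0.013,0.007,0],"turn":[0,0,0.113]}]' 30
python3 -m crank '[{"claw":1,"travel":[0.013,0.007,0],"turn":[0,0,0.113]},{"claw":1,"travel":[0.013,0.007,0],"turn":[0,0,0.113]},{"claw":1,"travel":[0.013,0.007,0],"turn":[0,0,0.113]},{"claw":1,"travel":[0.013,0.007,0],"turn":[0,0,0.113]},{"claw":1,"travel":[0.013,0.007,0],"turn":[0,0,0.113]},{"claw":1,"travel":[0.013,0.007,0],"turn":[0,0,0.113]},{"claw":1,"travel":[0.013,0.007,0],"turn":[0,0,0.113]},{"claw":1,"travel":[0.013,0.007,0],"turn":[0,0,0.113]},{"claw":1,"travel":[0.013,0.007,0],"turn":[0,0,0.113]},{"claw":1,"travel":[0.013,0.007,0],"turn":[0,0,0.113]},{"claw":1,"travel":[0,0,0],"turn":[0,0,0.113]},{"claw":1,"travel":[0,0,0],"turn":[0,0,0.113]}]'
cat > st.py <<'E'
from h import *
from scipy.spatial.transform import Rotation as R
s=sense(); M=R.from_quat(s['tool_rot']).as_matrix()
print(s['time_s'].__round__(2),s['tcp_pos'].round(4),'yaw',np.degrees(np.arctan2(M[1,0],M[0,0])).round(2),'tilt',M[:2,2].round(4),'F',s['ft_force'].round(2),'w',round(s['gripper_width'],3),'q',s['joint_positions'].round(2))
E
python3 st.py
```

```text
time_s: 1.4
tcp_pos: [0.3754, -0.3929, 0.1997]
tool_rot: [0.994, 0.11, 0.0, 0.0]
ft_force: [0.8, 0.4, -0.5]
gripper_width: 0.998
time_s: 2.4
tcp_pos: [0.5055, -0.3226, 0.1993]
tool_rot: [0.704, 0.71, 0.0, -0.0]
ft_force: [-0.5, 0.4, 0.0]
gripper_width: 1.001
2.4 [ 0.5055 -0.3226  0.1993] yaw 90.42 tilt [-0.0002  0.0003] F [-0.45  0.41  0.02] w 1.001 q [-0.68  0.25  0.32  1.64  0.   -0.69]
```

```bash
python3 -m crank '[{"claw":1,"travel":[0.0095,0.0058,-0.03],"turn":[0,0,0]},{"claw":1,"travel":[0.0095,0.0058,-0.03],"turn":[0,0,0]},{"claw":1,"travel":[0,0,-0.03],"turn":[0,0,0]},{"claw":1,"travel":[0,0,-0.03],"turn":[0,0,0]},{"claw":1,"travel":[0,0,-0.03],"turn":[0,0,0]},{"claw":1,"travel":[0,0,-0.02],"turn":[0,0,0]},{"claw":1,"travel":[0,0,-0.014],"turn":[0,0,0]},{"claw":1,"travel":[0,0,0],"turn":[0,0,0]}]' 30; python3 st.py
python3 - <<'E'
from h import *
s=camera("scene");cv2.imwrite("pics/g1.png",cv2.resize(s["pixels"][180:370,150:400,::-1],None,fx=3,fy=3))
E
```

```text
time_s: 3.07
tcp_pos: [0.5206, -0.3093, 0.0106]
tool_rot: [0.707, 0.707, -0.001, -0.004]
ft_force: [-0.5, 0.0, -0.2]
gripper_width: 1.006
3.07 [ 0.5206 -0.3093  0.0106] yaw 90.01 tilt [-0.007   0.0053] F [-0.52  0.02 -0.25] w 1.006 q [-0.65  0.31  0.01  1.29 -0.   -0.65]
```

View pics/g1.png

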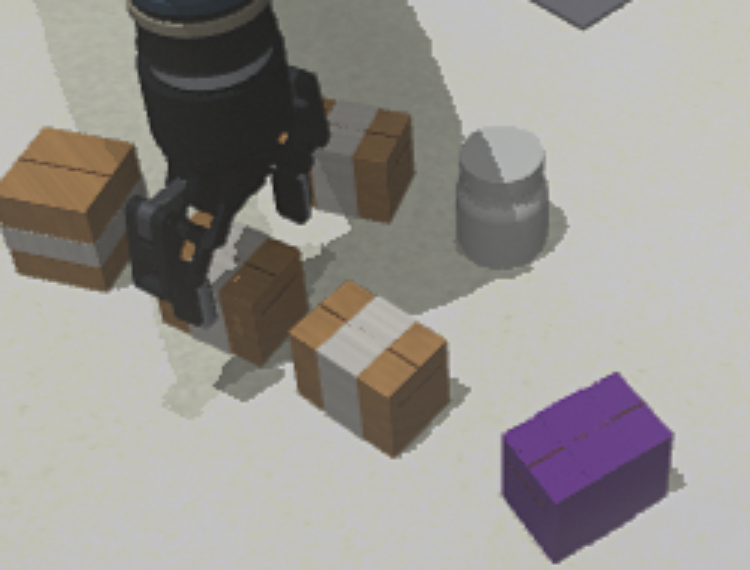

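```bash
python3 -m crank '[{"claw":0.4,"travel":[0.002,-0.001,0.002],"turn":[0,0,0.008]},{"claw":0.4,"travel":[0,0,0],"turn":[0,0,0]},{"claw":0.4,"travel":[0,0,0],"turn":[0,0,0]},{"claw":0.4,"travel":[0,0,0],"turn":[0,0,0]},{"claw":0.4,"travel":[0,0,0],"turn":[0,0,0]},{"claw":0.4,"travel":[0,0,0],"turn":[0,0,0]}]' 30; python3 st.py
python3 - <<'E'
from h import *
s=camera("scene");cv2.imwrite("pics/g2.png",cv2.resize(s["pixels"][180:370,150:400,::-1],None,fx=3,fy=3))
E
```

```text
time_s: 3.62
tcp_pos: [0.5291, -0.3162, 0.0236]
tool_rot: [0.704, 0.71, -0.0, 0.006]
ft_force: [-2.5, -2.1, 9.2]
gripper_width: 0.401
3.62 [ 0.5291 -0.3162  0.0236] yaw 90.45 tilt [ 0.0078 -0.008 ] F [-2.46 -2.14  9.21] w 0.401 q [-0.65  0.3   0.04  1.29 -0.   -0.65]
```

View pics/g2.png

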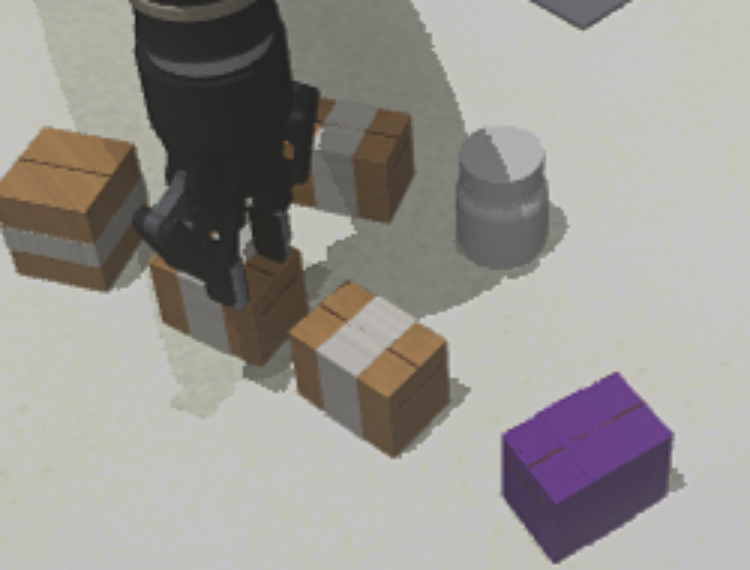

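Run:
```python
from h import *
from scipy.spatial.transform import Rotation as R
s=camera("scene");t=camera("top");st=sense();p=st['tcp_pos'];M=R.from_quat(st['tool_rot']).as_matrix()
im=s["pixels"][:,:,::-1].copy();im2=t["pixels"][:,:,::-1].copy()
for k in(-.017,0,.017):
    q=p+M[:,0]*k
    print(proj(s,q))
    for c,i in((s,im),(t,im2)):
        u,v=proj(c,q);cv2.circle(i,(round(u),round(v)),1,(0,255,0),-1)
cv2.imwrite("pics/g3.png",cv2.resize(im[180:370,150:300],None,fx=3.1,fy=3.1))
cv2.imwrite("pics/g4.png",cv2.convertScaleAbs(cv2.resize(im2[140:340,300:460],None,fx=3,fy=3),alpha=1.8))
```

```text
(np.float64(229.44921500209114), np.float64(291.055157403434))
(np.float64(235.22046144484239), np.float64(284.55360475975647))
(np.float64(240.8250787797151), np.float64(278.2397668372554))
```

View pics/g3.png

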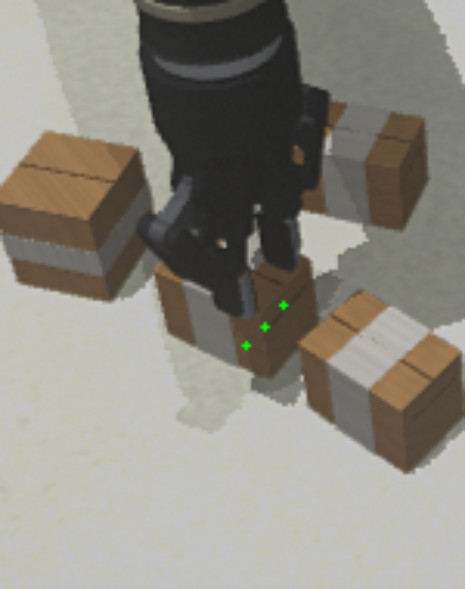

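View pics/g4.png

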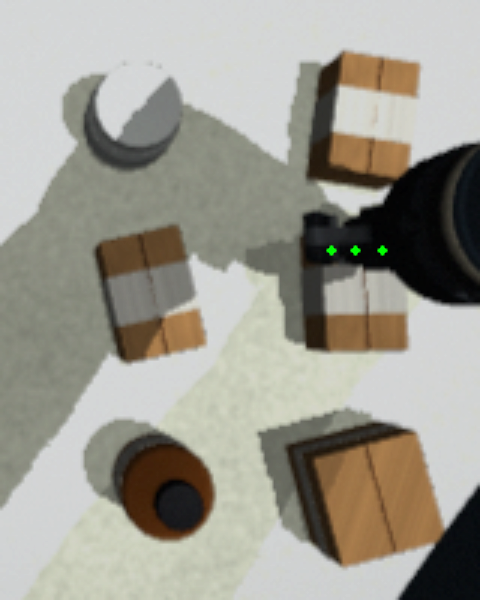

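Run:
```python
from h import *
s=camera("scene")
for x,y,ex,obs in[(.5206,-.3093,.0425,(218.5,286.7)),(.529,-.3162,.017,(227.3,281))]:
  for b in(0,.008):
    print(obs,[tuple(np.round(proj(s,(x,y-ex-b,z)),1)) for z in(.01,.025,.04,.055,.065)])
# far finger tips: g1 (290,220) g2 (270,258)
for x,y,ex,obs in[(.5206,-.3093,.0425,(290/3+150,220/3+180)),(.529,-.3162,.017,(270/3+150,258/3+180))]:
    print(obs,[tuple(np.round(proj(s,(x,y+ex,z)),1)) for z in(.01,.025,.04,.055,.065)])
```

```text
(218.5, 286.7) [(np.float64(220.0), np.float64(301.7)), (np.float64(218.8), np.float64(296.1)), (np.float64(217.6), np.float64(290.4)), (np.float64(216.3), np.float64(284.6)), (np.float64(215.4), np.float64(280.6))]
(218.5, 286.7) [(np.float64(217.2), np.float64(304.9)), (np.float64(215.9), np.float64(299.3)), (np.float64(214.6), np.float64(293.6)), (np.float64(213.3), np.float64(287.8)), (np.float64(212.4), np.float64(283.8))]
(227.3, 281) [(np.float64(230.4), np.float64(296.1)), (np.float64(229.3), np.float64(290.5)), (np.float64(228.2), np.float64(284.8)), (np.float64(227.1), np.float64(279.0)), (np.float64(226.3), np.float64(275.0))]
(227.3, 281) [(np.float64(227.6), np.float64(299.2)), (np.float64(226.5), np.float64(293.7)), (np.float64(225.3), np.float64(288.0)), (np.float64(224.2), np.float64(282.1)), (np.float64(223.4), np.float64(278.2))]
(246.66666666666669, 253.33333333333331) [(np.float64(248.2), np.float64(270.1)), (np.float64(247.4), np.float64(264.5)), (np.float64(246.6), np.float64(258.9)), (np.float64(245.7), np.float64(253.1)), (np.float64(245.2), np.float64(249.1))]
(240.0, 266.0) [(np.float64(241.7), np.float64(283.2)), (np.float64(240.8), np.float64(277.7)), (np.float64(239.8), np.float64(272.0)), (np.float64(238.9), np.float64(266.2)), (np.float64(238.2), np.float64(262.2))]
```

```bash
python3 -m crank '[{"claw":0.4,"travel":[0,0,0.02],"turn":[0,0,0]},{"claw":0.4,"travel":[0,0,0.03],"turn":[0,0,0]},{"claw":1,"travel":[0,0,0.02],"turn":[0,0,0]},{"claw":1,"travel":[0,0,0],"turn":[0,0,0]},{"claw":1,"travel":[0,0,0],"turn":[0,0,0]},{"claw":1,"travel":[0,0,0],"turn":[0,0,0]},{"claw":1,"travel":[0,0,0],"turn":[0,0,0]}]' 30; python3 st.py
python3 - <<'E'
from h import *
from scipy.spatial.transform import Rotation as R
s=camera("scene");t=camera("top");st=sense();p=st['tcp_pos'];M=R.from_quat(st['tool_rot']).as_matrix()
im=s["pixels"][:,:,::-1].copy();im2=t["pixels"][:,:,::-1].copy()
for k in(-.0425,0,.0425):
    q=p+M[:,0]*k
    for c,i in((s,im),(t,im2)):
        u,v=proj(c,q);cv2.circle(i,(round(u),round(v)),1,(0,255,0),-1)
cv2.imwrite("pics/h5.png",np.hstack([cv2.convertScaleAbs(cv2.resize(im[180:370,150:280],None,fx=3,fy=3),alpha=1.5),cv2.convertScaleAbs(cv2.resize(im2[150:340,320:450],None,fx=3,fy=3),alpha=2.2)]))
E
```

```text
time_s: 4.4
tcp_pos: [0.5251, -0.3122, 0.0865]
tool_rot: [0.704, 0.71, -0.0, -0.001]
ft_force: [-0.3, 0.2, -0.9]
gripper_width: 1.001
4.4 [ 0.5251 -0.3122  0.0865] yaw 90.47 tilt [-0.0015  0.0011] F [-0.27  0.2  -0.92] w 1.001 q [-0.65  0.28  0.13  1.43 -0.   -0.65]
```

View pics/h5.png

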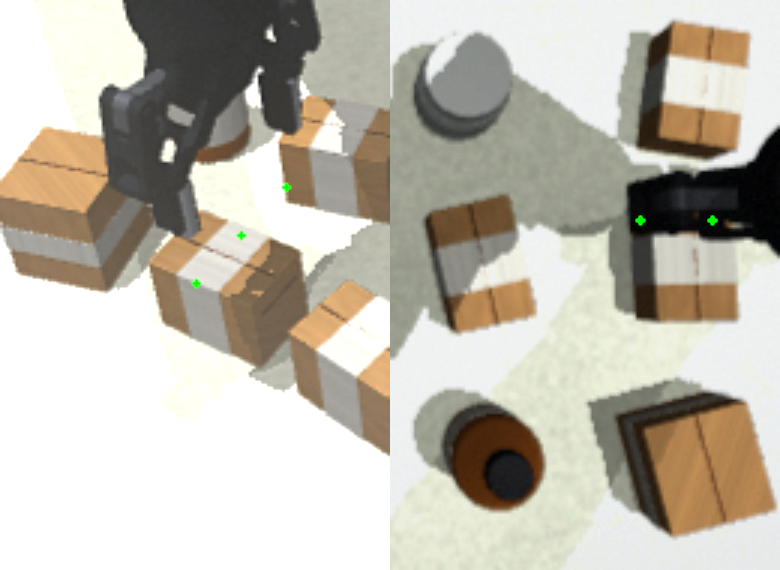

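```bash
python3 -m crank '[{"claw":1,"travel":[0,0.001,-0.03],"turn":[0,0,0]},{"claw":1,"travel":[0,0,-0.03],"turn":[0,0,0]},{"claw":1,"travel":[0,0,-0.02],"turn":[0,0,0]},{"claw":1,"travel":[0,0,-0.014],"turn":[0,0,0]},{"claw":1,"travel":[0,0,-0.008],"turn":[0,0,0]},{"claw":1,"travel":[0,0,-0.004],"turn":[0,0,0]},{"claw":1,"travel":[0,0,0],"turn":[0,0,0]},{"claw":1,"travel":[0,0,0],"turn":[0,0,0]}]' 30; python3 st.py
python3 - <<'E'
from h import *
s=camera("scene");cv2.imwrite("pics/g6.png",cv2.resize(s["pixels"][180:370,150:400,::-1],None,fx=3,fy=3))
E
```

```text
time_s: 5.17
tcp_pos: [0.5262, -0.312, -0.0177]
tool_rot: [0.704, 0.71, 0.0, 0.0]
ft_force: [1.1, -0.2, 0.5]
gripper_width: 0.999
5.17 [ 0.5262 -0.312  -0.0177] yaw 90.47 tilt [ 0.0008 -0.0006] F [ 1.06 -0.19  0.5 ] w 0.999 q [-0.64  0.33 -0.01  1.23 -0.   -0.65]
```

View pics/g6.png

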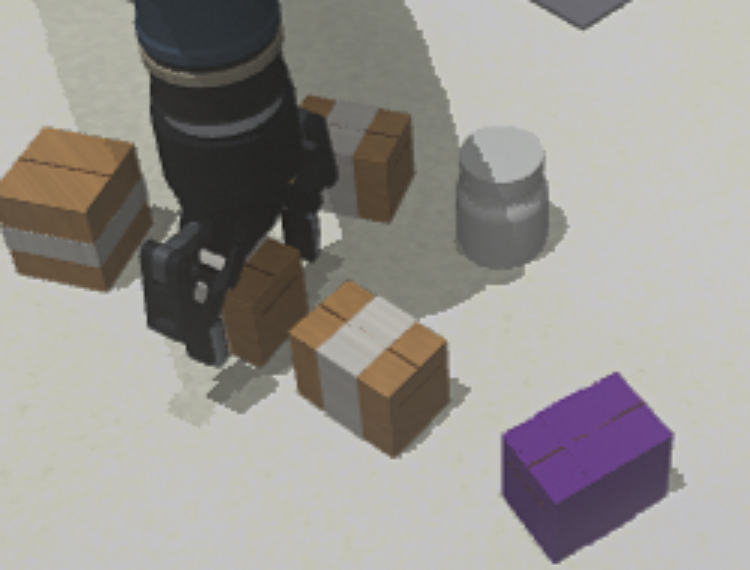

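Fingers now straddle the carton (near tip at about (208,362) in the crop, tip ≈ 25 mm above the bench). The reported TCP z is therefore ~30 mm low; I'll use the picture-based offset. Closing.

```bash
python3 -m crank '[{"claw":0.4,"travel":[0,0,0],"turn":[0,0,0]},{"claw":0.4,"travel":[0,0,0],"turn":[0,0,0]},{"claw":0.4,"travel":[0,0,0],"turn":[0,0,0]},{"claw":0.4,"travel":[0,0,0],"turn":[0,0,0]},{"claw":0.4,"travel":[0,0,0.0],"turn":[0,0,0]}]' 30; python3 st.py
python3 -m crank '[{"claw":0.4,"travel":[0,0,0.015],"turn":[0,0,0]},{"claw":0.4,"travel":[0,0,0.03],"turn":[0,0,0]},{"claw":0.4,"travel":[0,0,0.035],"turn":[0,0,0]},{"claw":0.4,"travel":[0,0,0.035],"turn":[0,0,0]},{"claw":0.4,"travel":[0,0,0.03],"turn":[0,0,0]},{"claw":0.4,"travel":[0,0,0.015],"turn":[0,0,0]},{"claw":0.4,"travel":[0,0,0],"turn":[0,0,0]}]' 30; python3 st.py
python3 - <<'E'
from h import *
s=camera("scene");cv2.imwrite("pics/g7.png",cv2.resize(s["pixels"][130:370,130:380,::-1],None,fx=2.4,fy=2.4))
E
```

```text
time_s: 5.63
tcp_pos: [0.5267, -0.312, -0.0171]
tool_rot: [0.704, 0.71, 0.0, 0.001]
ft_force: [0.3, 1.1, 4.6]
gripper_width: 0.587
5.63 [ 0.5267 -0.312  -0.0171] yaw 90.47 tilt [ 0.002  -0.0009] F [0.3  1.1  4.61] w 0.587 q [-0.64  0.33 -0.01  1.23  0.   -0.65]
time_s: 6.22
tcp_pos: [0.528, -0.3135, 0.1468]
tool_rot: [0.704, 0.71, 0.0, 0.004]
ft_force: [0.1, -0.0, -1.0]
gripper_width: 0.585
6.22 [ 0.528  -0.3135  0.1468] yaw 90.47 tilt [ 0.0069 -0.0056] F [ 0.08 -0.02 -1.04] w 0.585 q [-0.64  0.27  0.24  1.53 -0.   -0.65]
```

View pics/g7.png

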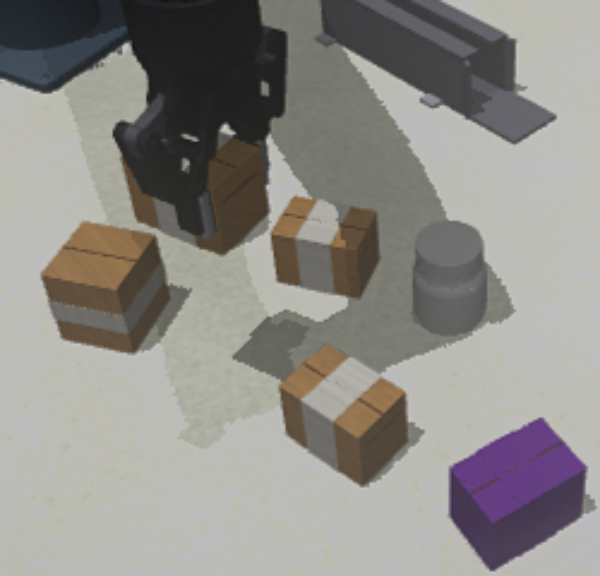

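```bash
python3 -m crank '[{"claw":0.4,"travel":[0.0045,0.02,0],"turn":[0,0,-0.025]},{"claw":0.4,"travel":[0.0045,0.035,0],"turn":[0,0,-0.025]},{"claw":0.4,"travel":[0.0045,0.035,0],"turn":[0,0,-0.025]},{"claw":0.4,"travel":[0.0045,0.035,0],"turn":[0,0,-0.025]},{"claw":0.4,"travel":[0.0045,0.035,0],"turn":[0,0,-0.025]},{"claw":0.4,"travel":[0.0045,0.035,0],"turn":[0,0,-0.025]},{"claw":0.4,"travel":[0.0045,0.035,0],"turn":[0,0,-0.025]},{"claw":0.4,"travel":[0.0045,0.035,0],"turn":[0,0,-0.025]},{"claw":0.4,"travel":[0.0045,0.035,0],"turn":[0,0,-0.025]},{"claw":0.4,"travel":[0.0045,0.035,0],"turn":[0,0,-0.025]},{"claw":0.4,"travel":[0.0045,0.035,0],"turn":[0,0,-0.025]},{"claw":0.4,"travel":[0.004,0.02,0],"turn":[0,0,-0.022]}]' 30; python3 st.py
python3 -m crank '[{"claw":0.4,"travel":[0,0,-0.02],"turn":[0,0,0]},{"claw":0.4,"travel":[0,0,-0.03],"turn":[0,0,0]},{"claw":0.4,"travel":[0,0,-0.02],"turn":[0,0,0]},{"claw":0.4,"travel":[0,0,0],"turn":[0,0,0]},{"claw":0.4,"travel":[0,0,0],"turn":[0,0,0]}]'; python3 st.py
cat > look.py <<'E'
import sys
from h import *
M=np.array([.5136,.099]);d=np.array([-.9585,.285]);n=np.array([-.285,-.9585])
s=camera("scene");t=camera("top")
im=s["pixels"][:,:,::-1].copy();im2=t["pixels"][:,:,::-1].copy()
k=3
o1=(255,115,385,225);o2=(150,170,290,290)
A=cv2.resize(im[o1[1]:o1[3],o1[0]:o1[2]],None,fx=k,fy=k,interpolation=cv2.INTER_CUBIC)
B=cv2.convertScaleAbs(cv2.resize(im2[o2[1]:o2[3],o2[0]:o2[2]],None,fx=k,fy=k,interpolation=cv2.INTER_CUBIC),alpha=1.8)
if len(sys.argv)>2:
  for (a,b,z) in [(-.06,.0315,.004),(-.06,-.0315,.004),(.01,.0315,.069),(.01,-.0315,.069),(0,.036,.065),(0,-.036,.065),(0,-.036,0)]:
    P=M+a*d+b*n
    for c,i,o in((s,A,o1),(t,B,o2)):
        u,v=proj(c,(*P,z));cv2.circle(i,(round((u-o[0]+.5)*k),round((v-o[1]+.5)*k)),2,(0,255,0),-1)
h=max(A.shape[0],B.shape[0]);C=np.zeros((h,A.shape[1]+B.shape[1],3),np.uint8);C[:A.shape[0],:A.shape[1]]=A;C[:B.shape[0],A.shape[1]:]=B
cv2.imwrite("pics/"+sys.argv[1],C[:, :800])
E
python3 look.py k1.png 1
```

```text
time_s: 7.27
tcp_pos: [0.577, 0.0821, 0.1378]
tool_rot: [0.801, 0.599, -0.002, -0.002]
ft_force: [0.1, -0.8, -0.5]
gripper_width: 0.58
7.27 [0.577  0.0821 0.1378] yaw 73.55 tilt [-0.006   0.0014] F [ 0.11 -0.81 -0.53] w 0.58 q [0.03 0.2  0.14 1.52 0.   0.31]
time_s: 7.68
tcp_pos: [0.5756, 0.0783, 0.0671]
tool_rot: [0.801, 0.598, -0.004, -0.003]
ft_force: [-0.4, 0.2, -2.0]
gripper_width: 0.585
7.68 [0.5756 0.0783 0.0671] yaw 73.46 tilt [-0.0089 -0.0004] F [-0.41  0.17 -1.98] w 0.585 q [ 0.02  0.21  0.02  1.38 -0.    0.31]
```

View pics/k1.png

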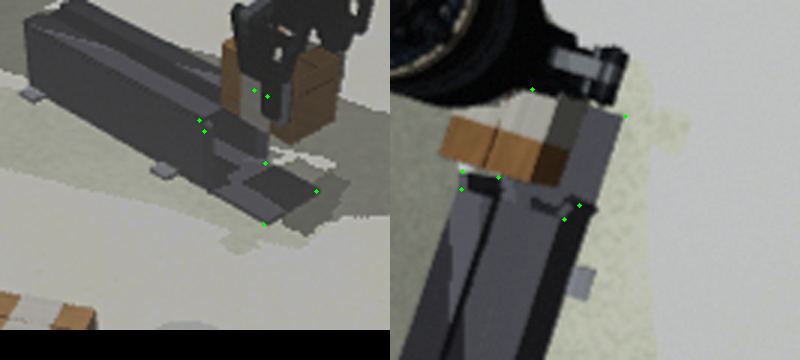

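Run:
```python
from h import *
M=np.array([.5136,.099]);d=np.array([-.9585,.285]);n=np.array([-.285,-.9585])
t=camera("top");st=sense();z=st['tcp_pos'][2]+.0173+.056
print(z,"tcp s,l",(st['tcp_pos'][:2]-M)@d,(st['tcp_pos'][:2]-M)@n, st['tcp_pos'])
for u,v in((440,155),(536,180),(558,186),(455,117)):
    w=ray(t,150+(u-390)/3-.33,170+v/3-.33,z)[:2]-M; print(u,v,(w@d).round(4),(w@n).round(4))
im=t["pixels"][:,:,::-1]
cv2.imwrite("pics/k2.png",cv2.convertScaleAbs(cv2.resize(im[190:260,150:240],None,fx=8,fy=8,interpolation=cv2.INTER_CUBIC),alpha=1.8))
```

```text
0.14604207400712485 tcp s,l -0.06967122131084473 0.0010397111702289696 [0.58008706 0.07814604 0.07274207]
440 155 -0.0083 -0.0196
536 180 -0.0096 0.0317
558 186 -0.0098 0.0435
455 117 -0.0292 -0.0186
```

View pics/k2.png

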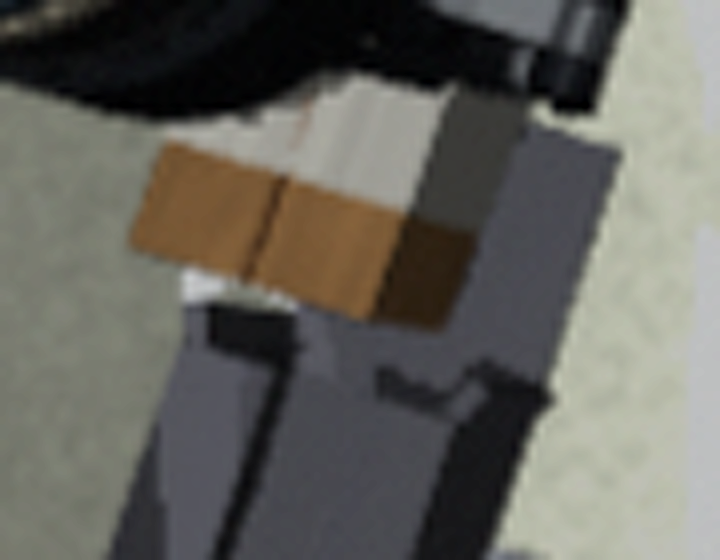

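```bash
python3 - <<'E'
from h import *
M=np.array([.5136,.099]);d=np.array([-.9585,.285]);n=np.array([-.285,-.9585])
t=camera("top");z=.146
for z in(.141,.146):
 P=[]
 for u,v in((130,243),(375,320)):
    w=ray(t,150+u/8-.44,190+v/8-.44,z)[:2]-M; P.append([w@d,w@n])
 print(np.round(P,4),np.mean(P,0))
E
python3 st.py
```

```text
[[-0.01   -0.023 ]
 [-0.0088  0.0274]] [-0.00939136  0.00218338]
[[-0.0102 -0.0211]
 [-0.009   0.0289]] [-0.00956932  0.00390306]
7.88 [0.5806 0.0781 0.0733] yaw 73.43 tilt [0.0031 0.    ] F [-0.09  0.1  -2.42] w 0.587 q [ 0.02  0.21  0.03  1.38 -0.    0.31]
```

```bash
python3 -m crank '[{"claw":0.4,"travel":[0.0004,0.0015,-0.025],"turn":[0,0,0]},{"claw":0.4,"travel":[0,0,-0.025],"turn":[0,0,0]},{"claw":0.4,"travel":[0,0,-0.018],"turn":[0,0,0]},{"claw":0.4,"travel":[0,0,-0.01],"turn":[0,0,0]},{"claw":0.4,"travel":[0,0,-0.005],"turn":[0,0,0]},{"claw":0.4,"travel":[0,0,0],"turn":[0,0,0]},{"claw":0.4,"travel":[0,0,0],"turn":[0,0,0]}]'; python3 st.py
python3 look.py k3.png
```

```text
time_s: 8.47
tcp_pos: [0.5808, 0.0798, -0.0099]
tool_rot: [0.802, 0.598, 0.001, 0.001]
ft_force: [0.3, -1.1, -2.0]
gripper_width: 0.584
8.47 [ 0.5808  0.0798 -0.0099] yaw 73.44 tilt [0.0023 0.0001] F [ 0.28 -1.14 -1.99] w 0.584 q [ 0.02  0.26 -0.09  1.22  0.    0.31]
```

View pics/k3.png

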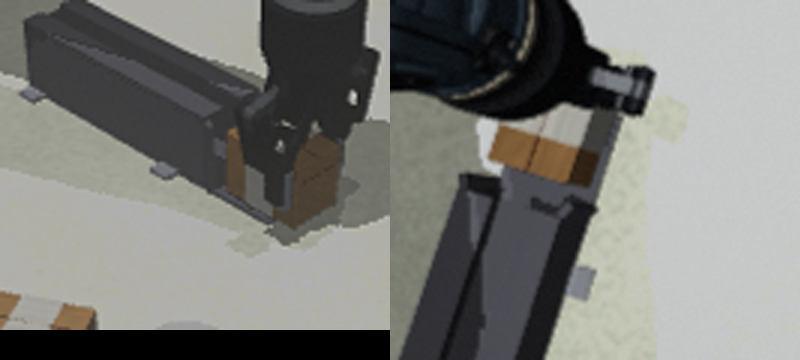

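```bash
python3 -m crank '[{"claw":0.4,"travel":[-0.0067,0.002,-0.001],"turn":[0,0,0]},{"claw":0.4,"travel":[-0.0067,0.002,-0.001],"turn":[0,0,0]},{"claw":0.4,"travel":[-0.0067,0.002,0],"turn":[0,0,0]},{"claw":0.4,"travel":[-0.0067,0.002,0],"turn":[0,0,0]}]'; python3 st.py;  python3 -m crank '[{"claw":0.4,"travel":[-0.0067,0.002,0],"turn":[0,0,0]},{"claw":0.4,"travel":[-0.0067,0.002,0],"turn":[0,0,0]},{"claw":0.4,"travel":[-0.0067,0.002,0],"turn":[0,0,0]},{"claw":0.4,"travel":[-0.0067,0.002,0],"turn":[0,0,0]},{"claw":0.4,"travel":[0,0,0],"turn":[0,0,0]}]'; python3 st.py; python3 look.py k4.png
```

```text
time_s: 8.9
tcp_pos: [0.5564, 0.0888, -0.0114]
tool_rot: [0.802, 0.598, 0.004, 0.002]
ft_force: [2.1, 3.6, -2.2]
gripper_width: 0.581
8.9 [ 0.5564  0.0888 -0.0114] yaw 73.44 tilt [0.0087 0.0019] F [ 2.08  3.65 -2.2 ] w 0.581 q [ 0.04  0.2  -0.16  1.2   0.    0.33]
time_s: 9.32
tcp_pos: [0.5258, 0.0982, -0.0124]
tool_rot: [0.801, 0.599, 0.002, -0.001]
ft_force: [1.7, 5.0, -0.4]
gripper_width: 0.577
9.32 [ 0.5258  0.0982 -0.0124] yaw 73.53 tilt [0.0022 0.0038] F [ 1.66  4.95 -0.41] w 0.577 q [ 0.06  0.13 -0.24  1.2   0.    0.34]
```

View pics/k4.png

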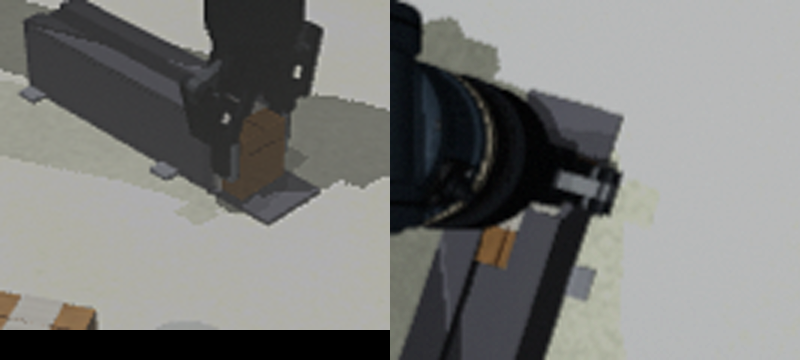

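```bash
python3 -m crank '[{"claw":0.8,"travel":[0,0,0],"turn":[0,0,0]},{"claw":0.8,"travel":[0,0,0],"turn":[0,0,0]},{"claw":0.8,"travel":[0,0,0],"turn":[0,0,0]},{"claw":0.8,"travel":[0.008,-0.0024,0],"turn":[0,0,0]},{"claw":0.8,"travel":[0.008,-0.0024,0],"turn":[0,0,0]},{"claw":0.8,"travel":[0.008,-0.0024,0],"turn":[0,0,0]},{"claw":0.8,"travel":[0.008,-0.0024,0],"turn":[0,0,0]},{"claw":0.3,"travel":[0.004,-0.0012,-0.003],"turn":[0,0,0]},{"claw":0.1,"travel":[0,0,-0.003],"turn":[0,0,0]},{"claw":0.1,"travel":[0,0,0],"turn":[0,0,0]},{"claw":0.1,"travel":[0,0,0],"turn":[0,0,0]},{"claw":0.1,"travel":[0,0,0],"turn":[0,0,0]}]'; python3 st.py; python3 look.py k5.png
```

```text
time_s: 10.42
tcp_pos: [0.5614, 0.0852, -0.0198]
tool_rot: [0.801, 0.598, -0.0, -0.0]
ft_force: [-0.9, -0.5, 0.1]
gripper_width: 0.105
10.42 [ 0.5614  0.0852 -0.0198] yaw 73.46 tilt [-0.001  0.   ] F [-0.92 -0.45  0.14] w 0.105 q [ 0.03  0.22 -0.15  1.2   0.    0.32]
```

View pics/k5.png

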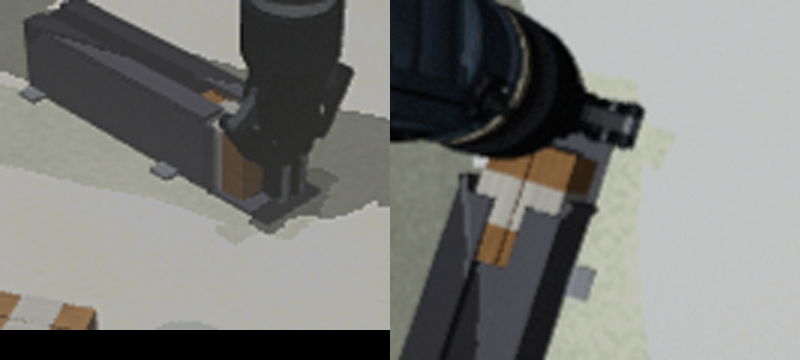

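```bash
python3 -m crank '[{"claw":0.1,"travel":[-0.0061,0.002,0],"turn":[0,0,0]},{"claw":0.1,"travel":[-0.0061,0.002,0],"turn":[0,0,0]},{"claw":0.1,"travel":[-0.0061,0.002,0],"turn":[0,0,0]},{"claw":0.1,"travel":[-0.0061,0.002,0],"turn":[0,0,0]},{"claw":0.1,"travel":[-0.0061,0.002,0],"turn":[0,0,0]},{"claw":0.1,"travel":[-0.0061,0.002,0],"turn":[0,0,0]},{"claw":0.1,"travel":[-0.0061,0.002,0],"turn":[0,0,0]},{"claw":0.1,"travel":[0,0,0],"turn":[0,0,0]}]'; python3 st.py; python3 look.py k6.png
```

```text
time_s: 11.18
tcp_pos: [0.5262, 0.0972, -0.017]
tool_rot: [0.801, 0.598, 0.005, 0.006]
ft_force: [11.7, -5.8, -2.0]
gripper_width: 0.099
11.18 [ 0.5262  0.0972 -0.017 ] yaw 73.47 tilt [ 0.0152 -0.0045] F [11.7  -5.84 -2.03] w 0.099 q [ 0.06  0.12 -0.26  1.18 -0.01  0.35]
```

View pics/k6.png

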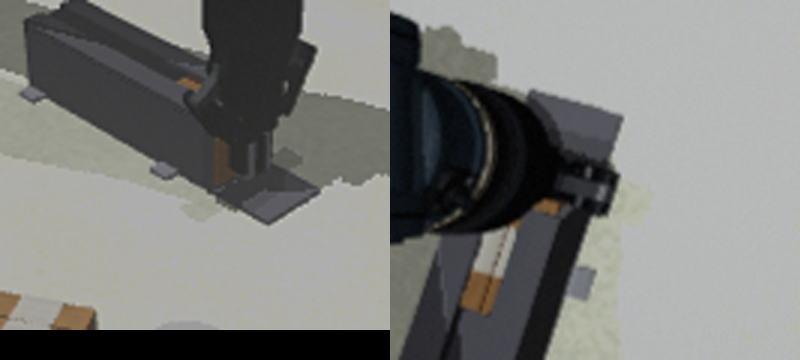

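```bash
python3 - <<'E'
from h import *
s=camera("scene");t=camera("top")
a=cv2.resize(s["pixels"][110:190,310:375,::-1],None,fx=6,fy=6,interpolation=cv2.INTER_CUBIC)
b=cv2.resize(t["pixels"][200:280,165:230,::-1],None,fx=6,fy=6,interpolation=cv2.INTER_CUBIC)
cv2.imwrite("pics/k7.png",np.hstack([cv2.convertScaleAbs(a,alpha=1.8),cv2.convertScaleAbs(b,alpha=3)]))
E
python3 st.py
```

```text
11.38 [ 0.526   0.0973 -0.0165] yaw 73.44 tilt [ 0.0138 -0.0037] F [11.17 -4.48 -1.01] w 0.103 q [ 0.06  0.12 -0.25  1.18 -0.    0.35]
```

View pics/k7.png

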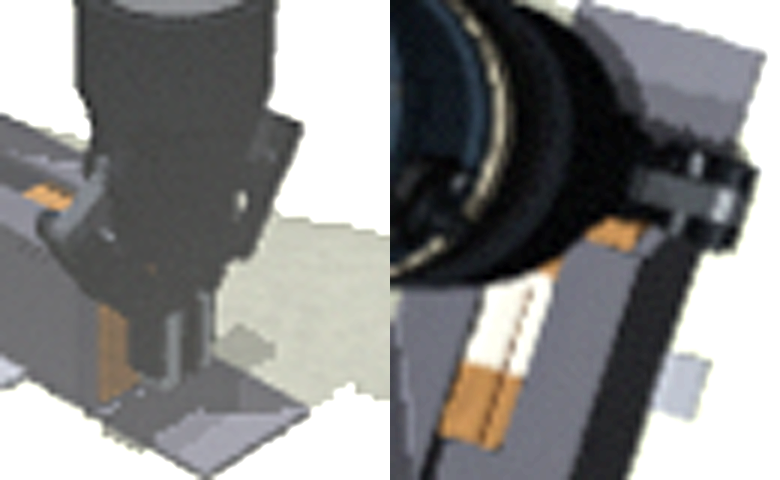

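```bash
python3 - <<'E'
from h import *
M=np.array([.5136,.099]);d=np.array([-.9585,.285]);n=np.array([-.285,-.9585])
t=camera("top")
w=ray(t,165+80/6,200+445/6,.06)[:2]-M;print(w@d,w@n)
E
python3 -m crank '[{"claw":0.1,"travel":[0.008,-0.0024,0],"turn":[0,0,0]},{"claw":0,"travel":[0.002,0,0.01],"turn":[0,0,0]},{"claw":0,"travel":[0,0,0.012],"turn":[0,0,0]},{"claw":0,"travel":[0,0,0],"turn":[0,0,0]}]'; python3 st.py
python3 -m crank '[{"claw":0,"travel":[-0.005,0.0015,0],"turn":[0,0,0]},{"claw":0,"travel":[-0.006,0.0018,0],"turn":[0,0,0]},{"claw":0,"travel":[-0.005,0.0015,0],"turn":[0,0,0]},{"claw":0,"travel":[0,0,0],"turn":[0,0,0]}]'; python3 st.py
```

```text
0.07684564999997284 -0.0025327287348049063
time_s: 11.77
tcp_pos: [0.5306, 0.0971, 0.0055]
tool_rot: [0.801, 0.598, 0.001, 0.001]
ft_force: [1.0, 0.5, 0.4]
gripper_width: -0.001
11.77 [0.5306 0.0971 0.0055] yaw 73.46 tilt [0.003  0.0006] F [0.98 0.47 0.43] w -0.001 q [ 0.06  0.13 -0.2   1.24  0.    0.34]
time_s: 12.1
tcp_pos: [0.5118, 0.102, 0.0024]
tool_rot: [0.801, 0.598, -0.0, -0.0]
ft_force: [-0.2, 0.2, -1.0]
gripper_width: 0.003
12.1 [0.5118 0.102  0.0024] yaw 73.49 tilt [-0.0012  0.0002] F [-0.24  0.18 -1.01] w 0.003 q [ 0.07  0.09 -0.25  1.23  0.    0.36]
```

```bash
python3 -m crank '[{"claw":0,"travel":[0.012,-0.0035,0.01],"turn":[0,0,0]},{"claw":0,"travel":[0.012,-0.0035,0.03],"turn":[0,0,0]},{"claw":1,"travel":[0,0,0.035],"turn":[0,0,0]},{"claw":1,"travel":[0,-0.03,0.035],"turn":[0,0,0.05]},{"claw":1,"travel":[0,-0.03,0.025],"turn":[0,0,0.1]},{"claw":1,"travel":[0,-0.03,0.01],"turn":[0,0,0.1]},{"claw":1,"travel":[0,-0.03,0],"turn":[0,0,0.1]},{"claw":1,"travel":[0,-0.03,0],"turn":[0,0,0.1]},{"claw":1,"travel":[0,-0.03,0],"turn":[0,0,0.046]},{"claw":1,"travel":[0,-0.03,0],"turn":[0,0,0]},{"claw":1,"travel":[-0.005,-0.03,0],"turn":[0,0,0]},{"claw":1,"travel":[-0.005,-0.03,0],"turn":[0,0,0]}]'; python3 st.py; python3 look.py k8.png
python3 - <<'E'
from m import *
for o in find(camera("top"),cut=208): print(o)
E
```

```text
time_s: 13.1
tcp_pos: [0.526, -0.1732, 0.1431]
tool_rot: [0.63, 0.777, -0.0, -0.001]
ft_force: [-0.1, -0.8, 0.3]
gripper_width: 0.998
13.1 [ 0.526  -0.1732  0.1431] yaw 101.9 tilt [-0.0024  0.0016] F [-0.15 -0.79  0.32] w 0.998 q [-0.44  0.12  0.06  1.52  0.   -0.65]
(0.4658, 0.1172, 75.2, 17.9, np.float32(163.3))
```

View pics/k8.png

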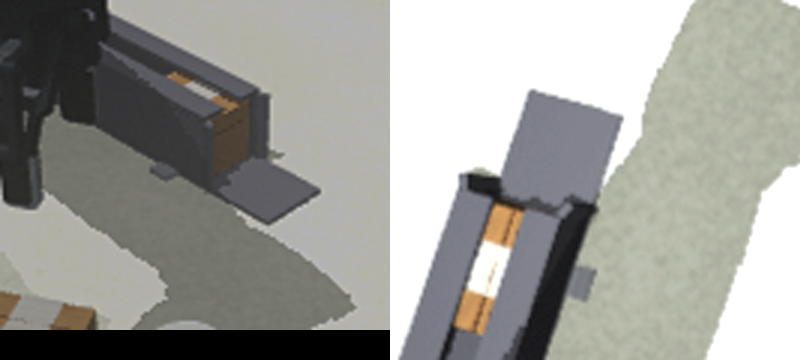

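```bash
python3 -m crank '[{"claw":1,"travel":[-0.0015,-0.0036,-0.03],"turn":[0,0,0]},{"claw":1,"travel":[0,0,-0.035],"turn":[0,0,0]},{"claw":1,"travel":[0,0,-0.035],"turn":[0,0,0]},{"claw":1,"travel":[0,0,-0.03],"turn":[0,0,0]},{"claw":1,"travel":[0,0,-0.018],"turn":[0,0,0]},{"claw":1,"travel":[0,0,-0.01],"turn":[0,0,0]},{"claw":1,"travel":[0,0,-0.003],"turn":[0,0,0]},{"claw":1,"travel":[0,0,0],"turn":[0,0,0]},{"claw":1,"travel":[0,0,0],"turn":[0,0,0]}]' 30; python3 st.py
python3 - <<'E'
from h import *
s=camera("scene");cv2.imwrite("pics/g8.png",cv2.resize(s["pixels"][160:330,170:400,::-1],None,fx=3,fy=3))
E
```

```text
time_s: 14.0
tcp_pos: [0.5271, -0.1763, -0.0152]
tool_rot: [0.63, 0.777, 0.0, 0.001]
ft_force: [0.9, -0.5, -0.1]
gripper_width: 1.002
14.0 [ 0.5271 -0.1763 -0.0152] yaw 101.91 tilt [ 0.0022 -0.0008] F [ 0.88 -0.52 -0.12] w 1.002 q [-0.44  0.19 -0.18  1.2   0.   -0.65]
```

View pics/g8.png

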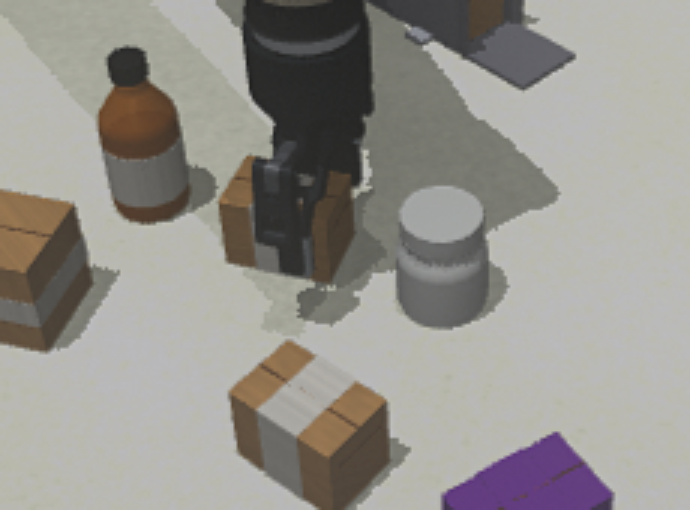

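```bash
python3 -m crank '[{"claw":0.4,"travel":[0,0,0],"turn":[0,0,0]},{"claw":0.4,"travel":[0,0,0],"turn":[0,0,0]},{"claw":0.4,"travel":[0,0,0],"turn":[0,0,0]},{"claw":0.4,"travel":[0,0,0],"turn":[0,0,0]},{"claw":0.4,"travel":[0,0,0],"turn":[0,0,0]}]' 30; python3 st.py
python3 -m crank '[{"claw":0.4,"travel":[0,0,0.015],"turn":[0,0,0]},{"claw":0.4,"travel":[0,0,0.03],"turn":[0,0,0]},{"claw":0.4,"travel":[0,0,0.035],"turn":[0,0,0]},{"claw":0.4,"travel":[0,0.005,0.03],"turn":[0,0,-0.02]},{"claw":0.4,"travel":[0.008,0.03,0.01],"turn":[0,0,-0.06]},{"claw":0.4,"travel":[0.009,0.035,0],"turn":[0,0,-0.07]},{"claw":0.4,"travel":[0.009,0.035,0],"turn":[0,0,-0.07]},{"claw":0.4,"travel":[0.009,0.035,0],"turn":[0,0,-0.07]},{"claw":0.4,"travel":[0.009,0.035,0],"turn":[0,0,-0.07]},{"claw":0.4,"travel":[0.009,0.035,0],"turn":[0,0,-0.07]},{"claw":0.4,"travel":[0.005,0.03,0],"turn":[0,0,-0.067]},{"claw":0.4,"travel":[0,0.017,0],"turn":[0,0,0]}]' 30; python3 -m crank '[{"claw":0.4,"travel":[0,0,-0.02],"turn":[0,0,0]},{"claw":0.4,"travel":[0,0,-0.01],"turn":[0,0,0]},{"claw":0.4,"travel":[0,0,0],"turn":[0,0,0]}]';python3 st.py
python3 look.py k9.png
```

```text
time_s: 14.47
tcp_pos: [0.527, -0.1766, -0.0154]
tool_rot: [0.63, 0.776, 0.001, 0.001]
ft_force: [-0.0, 0.5, 5.3]
gripper_width: 0.583
14.47 [ 0.527  -0.1766 -0.0154] yaw 101.87 tilt [ 0.0024 -0.0006] F [-0.03  0.53  5.31] w 0.583 q [-0.44  0.19 -0.18  1.2   0.   -0.65]
time_s: 15.47
tcp_pos: [0.5837, 0.0842, 0.102]
tool_rot: [0.802, 0.598, -0.0, -0.001]
ft_force: [0.4, -0.3, -1.9]
gripper_width: 0.583
time_s: 15.72
tcp_pos: [0.5805, 0.0806, 0.0687]
tool_rot: [0.802, 0.598, -0.004, -0.002]
ft_force: [-1.0, -0.9, -2.1]
gripper_width: 0.582
15.72 [0.5805 0.0806 0.0687] yaw 73.42 tilt [-0.0082 -0.0008] F [-1.01 -0.89 -2.06] w 0.582 q [ 0.02  0.23  0.04  1.39 -0.    0.31]
```

View pics/k9.png

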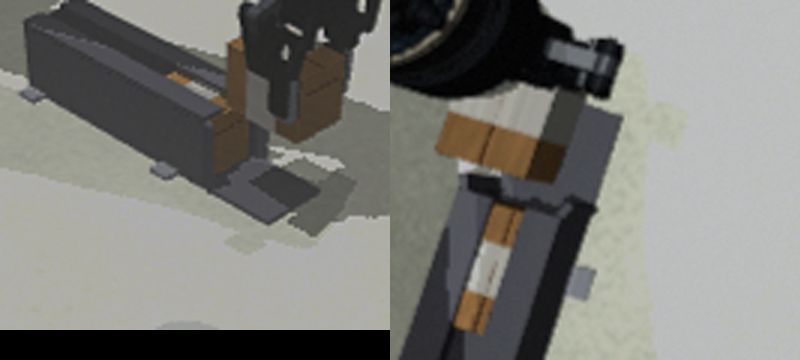

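```bash
python3 -m crank '[{"claw":0.4,"travel":[0,0,-0.025],"turn":[0,0,0]},{"claw":0.4,"travel":[0,0,-0.025],"turn":[0,0,0]},{"claw":0.4,"travel":[0,0,-0.015],"turn":[0,0,0]},{"claw":0.4,"travel":[0,0,-0.005],"turn":[0,0,0]},{"claw":0.4,"travel":[0,0,0],"turn":[0,0,0]},{"claw":0.4,"travel":[0,0,0],"turn":[0,0,0]}]'; python3 st.py
```

```text
time_s: 16.32
tcp_pos: [0.5846, 0.0801, 0.0043]
tool_rot: [0.802, 0.597, 0.001, 0.0]
ft_force: [1.2, -0.6, -1.4]
gripper_width: 0.585
16.32 [0.5846 0.0801 0.0043] yaw 73.34 tilt [ 0.0013 -0.0001] F [ 1.15 -0.59 -1.37] w 0.585 q [ 0.02  0.26 -0.06  1.25 -0.    0.31]
```

```bash
python3 -m crank '[{"claw":0.4,"travel":[0,0,-0.009],"turn":[0,0,0]},{"claw":0.4,"travel":[0,0,-0.005],"turn":[0,0,0]},{"claw":0.4,"travel":[0,0,0],"turn":[0,0,0]},{"claw":0.4,"travel":[-0.0064,0.0019,-0.001],"turn":[0,0,0]},{"claw":0.4,"travel":[-0.0064,0.0019,0],"turn":[0,0,0]},{"claw":0.4,"travel":[-0.0064,0.0019,0],"turn":[0,0,0]},{"claw":0.4,"travel":[-0.0064,0.0019,0],"turn":[0,0,0]}]';python3 st.py
python3 -m crank '[{"claw":0.4,"travel":[-0.0064,0.0019,0],"turn":[0,0,0]},{"claw":0.4,"travel":[-0.0064,0.0019,0],"turn":[0,0,0]},{"claw":0.4,"travel":[-0.0064,0.0019,0],"turn":[0,0,0]},{"claw":0.4,"travel":[-0.0064,0.0019,0],"turn":[0,0,0]},{"claw":0.4,"travel":[-0.0056,0.0017,0],"turn":[0,0,0]},{"claw":0.4,"travel":[0,0,0],"turn":[0,0,0]}]';python3 st.py; python3 look.py k10.png
```

```text
time_s: 16.9
tcp_pos: [0.5579, 0.0885, -0.0113]
tool_rot: [0.802, 0.598, 0.0, 0.0]
ft_force: [1.4, -0.1, -1.5]
gripper_width: 0.582
16.9 [ 0.5579  0.0885 -0.0113] yaw 73.41 tilt [ 0.001  -0.0002] F [ 1.36 -0.08 -1.54] w 0.582 q [ 0.04  0.21 -0.15  1.21 -0.    0.33]
time_s: 17.4
tcp_pos: [0.5257, 0.0981, -0.0114]
tool_rot: [0.802, 0.598, -0.0, -0.0]
ft_force: [-1.1, 0.6, 3.0]
gripper_width: 0.587
17.4 [ 0.5257  0.0981 -0.0114] yaw 73.43 tilt [-0.001   0.0004] F [-1.13  0.62  3.03] w 0.587 q [ 0.06  0.14 -0.23  1.21  0.    0.35]
```

View pics/k10.png

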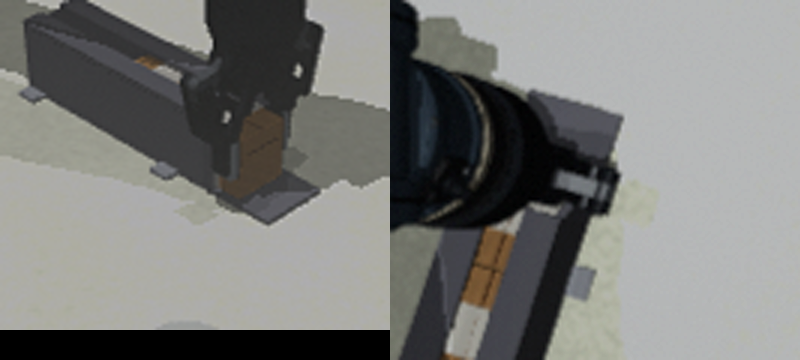

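```bash
python3 -m crank '[{"claw":0.8,"travel":[0,0,0],"turn":[0,0,0]},{"claw":0.8,"travel":[0,0,0],"turn":[0,0,0]},{"claw":0.8,"travel":[0,0,0],"turn":[0,0,0]},{"claw":0.8,"travel":[0.008,-0.0024,0],"turn":[0,0,0]},{"claw":0.8,"travel":[0.008,-0.0024,0],"turn":[0,0,0]},{"claw":0.8,"travel":[0.008,-0.0024,0],"turn":[0,0,0]},{"claw":0.8,"travel":[0.009,-0.0027,0.005],"turn":[0,0,0]},{"claw":0.3,"travel":[0.004,-0.0012,0.01],"turn":[0,0,0]},{"claw":0,"travel":[0,0,0],"turn":[0,0,0]},{"claw":0,"travel":[0,0,0],"turn":[0,0,0]},{"claw":0,"travel":[0,0,0],"turn":[0,0,0]},{"claw":0,"travel":[0,0,0],"turn":[0,0,0]}]'; python3 st.py
python3 -m crank '[{"claw":0,"travel":[-0.007,0.0021,0],"turn":[0,0,0]},{"claw":0,"travel":[-0.007,0.0021,0],"turn":[0,0,0]},{"claw":0,"travel":[-0.007,0.0021,0],"turn":[0,0,0]},{"claw":0,"travel":[-0.007,0.0021,0],"turn":[0,0,0]},{"claw":0,"travel":[-0.007,0.0021,0],"turn":[0,0,0]},{"claw":0,"travel":[0,0,0],"turn":[0,0,0]}]'; python3 st.py
```

```text
time_s: 18.5
tcp_pos: [0.5635, 0.0866, 0.0029]
tool_rot: [0.802, 0.598, -0.0, -0.0]
ft_force: [-0.4, -0.7, -0.9]
gripper_width: 0.087
18.5 [0.5635 0.0866 0.0029] yaw 73.4 tilt [-0.0009  0.    ] F [-0.37 -0.71 -0.88] w 0.087 q [ 0.03  0.21 -0.11  1.25  0.    0.32]
time_s: 19.0
tcp_pos: [0.5267, 0.0977, 0.003]
tool_rot: [0.802, 0.598, -0.001, -0.001]
ft_force: [0.4, 0.2, -0.9]
gripper_width: 0.002
19.0 [0.5267 0.0977 0.003 ] yaw 73.45 tilt [-0.0022  0.0003] F [ 0.37  0.16 -0.86] w 0.002 q [ 0.06  0.13 -0.21  1.24  0.    0.35]
```

```bash
python3 -m crank '[{"claw":0,"travel":[-0.005,0.0015,0],"turn":[0,0,0]},{"claw":0,"travel":[-0.005,0.0015,0],"turn":[0,0,0]},{"claw":0,"travel":[-0.004,0.0012,0],"turn":[0,0,0]},{"claw":0,"travel":[0,0,0],"turn":[0,0,0]}]'; python3 st.py; python3 -m crank '[{"claw":0,"travel":[0.012,-0.0035,0.01],"turn":[0,0,0]},{"claw":0,"travel":[0.012,-0.0035,0.03],"turn":[0,0,0]},{"claw":1,"travel":[0,-0.005,0.035],"turn":[0,0,0]},{"claw":1,"travel":[0.01,-0.035,0.035],"turn":[0,0,0.021]},{"claw":1,"travel":[0.01,-0.035,0.015],"turn":[0,0,0.021]},{"claw":1,"travel":[0.01,-0.035,0.01],"turn":[0,0,0.021]},{"claw":1,"travel":[0.01,-0.035,0],"turn":[0,0,0.021]},{"claw":1,"travel":[0.01,-0.035,0],"turn":[0,0,0.021]},{"claw":1,"travel":[0.01,-0.035,0],"turn":[0,0,0.021]},{"claw":1,"travel":[0.01,-0.035,0],"turn":[0,0,0]},{"claw":1,"travel":[0.01,-0.035,0],"turn":[0,0,0]},{"claw":1,"travel":[0.01,-0.035,0],"turn":[0,0,0]}]'; python3 st.py; python3 look.py k11.png
python3 - <<'E'
from m import *
for o in find(camera("top"),cut=208): print(o)
E
```

```text
time_s: 19.33
tcp_pos: [0.5142, 0.1016, 0.0033]
tool_rot: [0.802, 0.598, -0.0, -0.0]
ft_force: [-0.2, 0.6, -0.2]
gripper_width: 0.001
19.33 [0.5142 0.1016 0.0033] yaw 73.42 tilt [-0.0006  0.0003] F [-0.25  0.63 -0.17] w 0.001 q [ 0.07  0.1  -0.24  1.23  0.    0.36]
time_s: 20.33
tcp_pos: [0.6271, -0.2212, 0.1319]
tool_rot: [0.763, 0.647, -0.0, -0.001]
ft_force: [0.4, 0.3, -0.2]
gripper_width: 0.998
20.33 [ 0.6271 -0.2212  0.1319] yaw 80.61 tilt [-0.0008  0.0008] F [ 0.42  0.33 -0.21] w 0.998 q [-0.44  0.42  0.4   1.55  0.   -0.28]
(0.4321, 0.1273, 150.3, 17.9, np.float32(163.3))
```

View pics/k11.png

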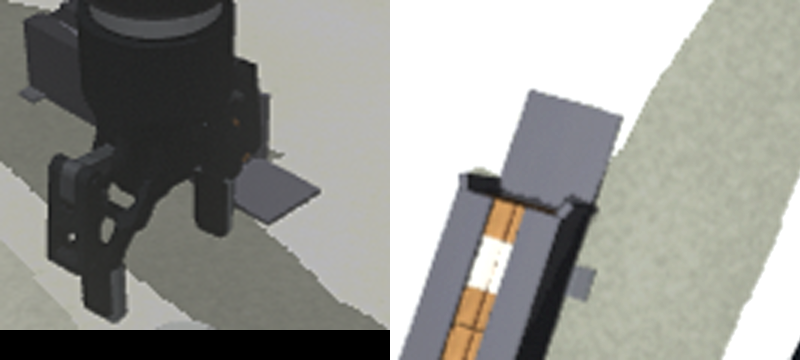

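```bash
python3 -m crank '[{"claw":1,"travel":[0.002,-0.035,0],"turn":[0,0,0]},{"claw":1,"travel":[0.002,-0.035,0],"turn":[0,0,0]},{"claw":1,"travel":[0.002,-0.025,0],"turn":[0,0,0]},{"claw":1,"travel":[0,-0.01,-0.02],"turn":[0,0,0]},{"claw":1,"travel":[0,0,-0.02],"turn":[0,0,0]},{"claw":1,"travel":[0,0,0],"turn":[0,0,0]},{"claw":1,"travel":[0,0,0],"turn":[0,0,0]}]'; python3 st.py
python3 - <<'E'
from h import *
s=camera("scene");t=camera("top")
a=s["pixels"][200:360,200:400,::-1];b=t["pixels"][80:240,340:480,::-1]
cv2.imwrite("pics/g9.png",cv2.resize(np.hstack([a,cv2.convertScaleAbs(b,alpha=1.8)]),None,fx=2.3,fy=2.3))
E
```

```text
time_s: 21.07
tcp_pos: [0.6318, -0.3225, 0.0902]
tool_rot: [0.762, 0.647, -0.001, -0.003]
ft_force: [-0.2, -0.1, 1.0]
gripper_width: 1.001
21.07 [ 0.6318 -0.3225  0.0902] yaw 80.67 tilt [-0.0042  0.0034] F [-0.19 -0.06  0.97] w 1.001 q [-0.57  0.55  0.5   1.52  0.   -0.4 ]
```

View pics/g9.png

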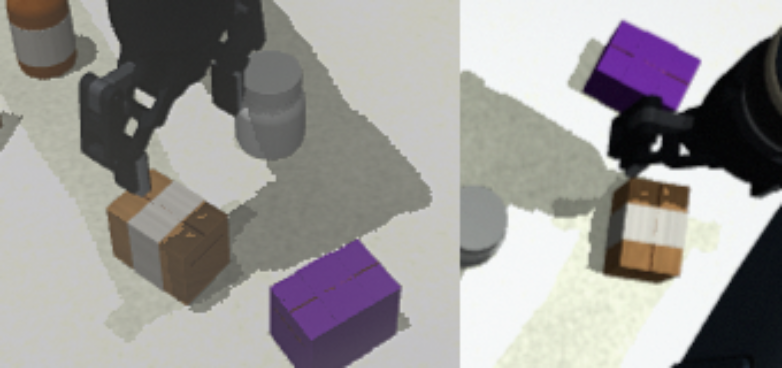

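```bash
python3 -m crank '[{"claw":1,"travel":[0.001,-0.0035,-0.03],"turn":[0,0,0]},{"claw":1,"travel":[0,0,-0.03],"turn":[0,0,0]},{"claw":1,"travel":[0,0,-0.022],"turn":[0,0,0]},{"claw":1,"travel":[0,0,-0.015],"turn":[0,0,0]},{"claw":1,"travel":[0,0,-0.01],"turn":[0,0,0]},{"claw":1,"travel":[0,0,-0.002],"turn":[0,0,0]},{"claw":1,"travel":[0,0,0],"turn":[0,0,0]},{"claw":1,"travel":[0,0,0],"turn":[0,0,0]}]'; python3 st.py
python3 - <<'E'
from h import *
s=camera("scene");t=camera("top")
a=s["pixels"][200:360,200:400,::-1];b=t["pixels"][80:240,340:480,::-1]
cv2.imwrite("pics/g10.png",cv2.resize(np.hstack([a,cv2.convertScaleAbs(b,alpha=1.8)]),None,fx=2.3,fy=2.3))
E
```

```text
time_s: 21.83
tcp_pos: [0.6357, -0.3286, -0.0145]
tool_rot: [0.762, 0.647, 0.001, 0.002]
ft_force: [-0.2, -0.4, 0.4]
gripper_width: 1.005
21.83 [ 0.6357 -0.3286 -0.0145] yaw 80.64 tilt [ 0.0029 -0.0019] F [-0.17 -0.36  0.41] w 1.005 q [-0.57  0.59  0.35  1.32  0.   -0.41]
```

View pics/g10.png

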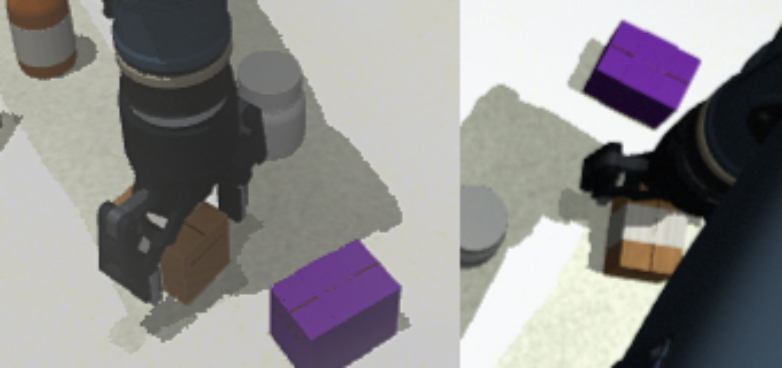

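```bash
python3 -m crank '[{"claw":0.4,"travel":[-0.002,0.001,0],"turn":[0,0,0]},{"claw":0.4,"travel":[0,0,0],"turn":[0,0,0]},{"claw":0.4,"travel":[0,0,0],"turn":[0,0,0]},{"claw":0.4,"travel":[0,0,0],"turn":[0,0,0]},{"claw":0.4,"travel":[0,0,0],"turn":[0,0,0]}]' 30; python3 st.py
python3 -m crank '[{"claw":0.4,"travel":[0,0,0.015],"turn":[0,0,0]},{"claw":0.4,"travel":[0,0,0.03],"turn":[0,0,0]},{"claw":0.4,"travel":[0,0,0.035],"turn":[0,0,0]},{"claw":0.4,"travel":[0,0,0.03],"turn":[0,0,0]},{"claw":0.4,"travel":[0,0,0.01],"turn":[0,0,0]}]'; python3 st.py
python3 - <<'E'
from h import *
s=camera("scene");t=camera("top")
a=s["pixels"][160:360,180:400,::-1];b=t["pixels"][80:280,340:480,::-1]
cv2.imwrite("pics/g11.png",cv2.resize(np.hstack([a,cv2.convertScaleAbs(b,alpha=1.8)]),None,fx=2.1,fy=2.1))
E
```

```text
time_s: 22.35
tcp_pos: [0.6329, -0.3273, -0.0159]
tool_rot: [0.763, 0.647, 0.0, 0.001]
ft_force: [-0.0, 0.1, 4.7]
gripper_width: 0.579
22.35 [ 0.6329 -0.3273 -0.0159] yaw 80.62 tilt [ 0.0015 -0.0004] F [-0.04  0.15  4.69] w 0.579 q [-0.57  0.59  0.34  1.32  0.   -0.41]
time_s: 22.77
tcp_pos: [0.6344, -0.3287, 0.1088]
tool_rot: [0.763, 0.647, 0.001, 0.004]
ft_force: [1.2, -0.2, 0.0]
gripper_width: 0.583
22.77 [ 0.6344 -0.3287  0.1088] yaw 80.61 tilt [ 0.0066 -0.0046] F [ 1.2  -0.18  0.04] w 0.583 q [-0.57  0.55  0.54  1.55 -0.   -0.41]
```

View pics/g11.png

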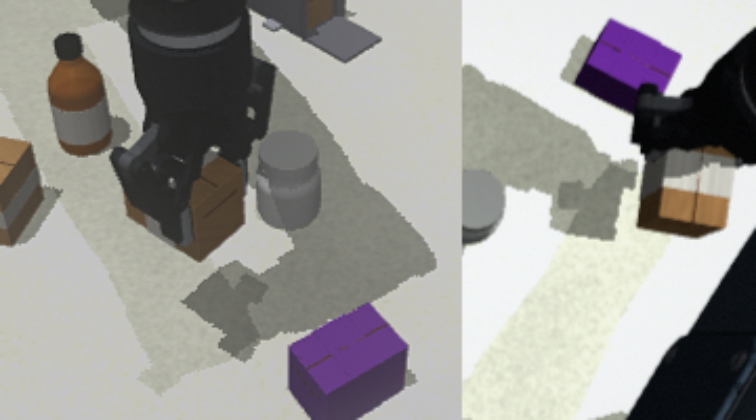

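```bash
python3 -m crank '[{"claw":0.4,"travel":[-0.004,0.02,0],"turn":[0,0,-0.01]},{"claw":0.4,"travel":[-0.004,0.036,0],"turn":[0,0,-0.0116]},{"claw":0.4,"travel":[-0.004,0.037,0],"turn":[0,0,-0.0116]},{"claw":0.4,"travel":[-0.004,0.037,0],"turn":[0,0,-0.0116]},{"claw":0.4,"travel":[-0.004,0.037,0],"turn":[0,0,-0.0116]},{"claw":0.4,"travel":[-0.004,0.037,0],"turn":[0,0,-0.0116]},{"claw":0.4,"travel":[-0.004,0.037,0],"turn":[0,0,-0.0116]},{"claw":0.4,"travel":[-0.004,0.037,0],"turn":[0,0,-0.0116]},{"claw":0.4,"travel":[-0.004,0.037,0],"turn":[0,0,-0.0116]},{"claw":0.4,"travel":[-0.004,0.037,0],"turn":[0,0,-0.0116]},{"claw":0.4,"travel":[-0.004,0.036,0],"turn":[0,0,-0.0116]},{"claw":0.4,"travel":[-0.004,0.02,0],"turn":[0,0,-0.01]}]'; python3 -m crank '[{"claw":0.4,"travel":[0,0,-0.02],"turn":[0,0,0]},{"claw":0.4,"travel":[0,0,-0.025],"turn":[0,0,0]},{"claw":0.4,"travel":[0,0,-0.01],"turn":[0,0,0]},{"claw":0.4,"travel":[0,0,0],"turn":[0,0,0]},{"claw":0.4,"travel":[0,0,0],"turn":[0,0,0]},{"claw":0.4,"travel":[0,0,0],"turn":[0,0,0]}]';python3 st.py
python3 look.py k12.png
```

```text
time_s: 23.87
tcp_pos: [0.5812, 0.0847, 0.0989]
tool_rot: [0.804, 0.595, -0.002, -0.003]
ft_force: [0.7, -0.8, -1.4]
gripper_width: 0.579
time_s: 24.37
tcp_pos: [0.5844, 0.0804, 0.0481]
tool_rot: [0.805, 0.593, -0.0, -0.0]
ft_force: [-0.1, -0.2, -1.4]
gripper_width: 0.581
24.37 [0.5844 0.0804 0.0481] yaw 72.78 tilt [-0.0002 -0.    ] F [-0.14 -0.16 -1.41] w 0.581 q [0.02 0.24 0.   1.34 0.   0.32]
```

View pics/k12.png

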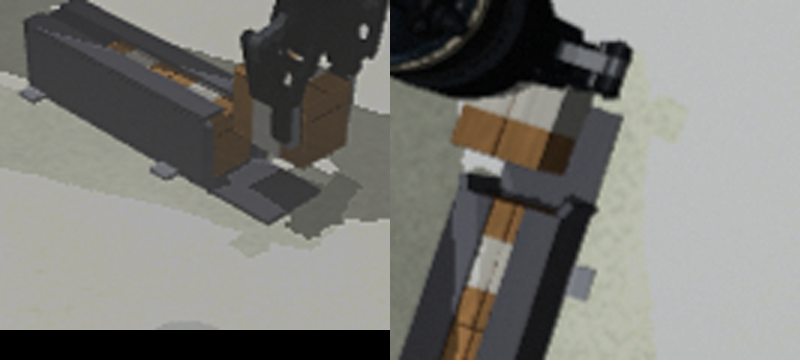

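```bash
python3 -m crank '[{"claw":0.4,"travel":[0,0,-0.02],"turn":[0,0,0.011]},{"claw":0.4,"travel":[0,0,-0.02],"turn":[0,0,0]},{"claw":0.4,"travel":[0,0,-0.012],"turn":[0,0,0]},{"claw":0.4,"travel":[0,0,-0.006],"turn":[0,0,0]},{"claw":0.4,"travel":[0,0,0],"turn":[0,0,0]},{"claw":0.4,"travel":[0,0,0],"turn":[0,0,0]}]'; python3 st.py
python3 -m crank '[{"claw":0.4,"travel":[-0.0064,0.0019,-0.001],"turn":[0,0,0]},{"claw":0.4,"travel":[-0.0064,0.0019,0],"turn":[0,0,0]},{"claw":0.4,"travel":[-0.0064,0.0019,0],"turn":[0,0,0]},{"claw":0.4,"travel":[-0.0064,0.0019,0],"turn":[0,0,0]}]';python3 st.py
```

```text
time_s: 24.97
tcp_pos: [0.5848, 0.0808, -0.0092]
tool_rot: [0.802, 0.598, 0.0, 0.0]
ft_force: [-0.4, -0.1, -1.2]
gripper_width: 0.581
24.97 [ 0.5848  0.0808 -0.0092] yaw 73.44 tilt [0.0009 0.0001] F [-0.43 -0.1  -1.23] w 0.581 q [ 0.02  0.27 -0.07  1.23  0.    0.31]
time_s: 25.3
tcp_pos: [0.5588, 0.0886, -0.0101]
tool_rot: [0.801, 0.598, 0.001, 0.001]
ft_force: [2.8, -1.7, -1.5]
gripper_width: 0.579
25.3 [ 0.5588  0.0886 -0.0101] yaw 73.47 tilt [ 0.0019 -0.0003] F [ 2.8  -1.71 -1.53] w 0.579 q [ 0.04  0.21 -0.15  1.22 -0.    0.33]
```

```bash
python3 -m crank '[{"claw":0.4,"travel":[-0.0064,0.0019,0],"turn":[0,0,0]},{"claw":0.4,"travel":[-0.0064,0.0019,0],"turn":[0,0,0]},{"claw":0.4,"travel":[-0.0064,0.0019,0],"turn":[0,0,0]},{"claw":0.4,"travel":[-0.0064,0.0019,0],"turn":[0,0,0]},{"claw":0.4,"travel":[-0.0056,0.0017,0],"turn":[0,0,0]},{"claw":0.4,"travel":[0,0,0],"turn":[0,0,0]}]';python3 st.py; python3 look.py k13.png
python3 -m crank '[{"claw":0.8,"travel":[0,0,0],"turn":[0,0,0]},{"claw":0.8,"travel":[0,0,0],"turn":[0,0,0]},{"claw":0.8,"travel":[0,0,0],"turn":[0,0,0]},{"claw":0.8,"travel":[0.008,-0.0024,0],"turn":[0,0,0]},{"claw":0.8,"travel":[0.008,-0.0024,0],"turn":[0,0,0]},{"claw":0.8,"travel":[0.008,-0.0024,0],"turn":[0,0,0]},{"claw":0.8,"travel":[0.009,-0.0027,0.005],"turn":[0,0,0]},{"claw":0.3,"travel":[0.004,-0.0012,0.009],"turn":[0,0,0]},{"claw":0,"travel":[0,0,0],"turn":[0,0,0]},{"claw":0,"travel":[0,0,0],"turn":[0,0,0]},{"claw":0,"travel":[0,0,0],"turn":[0,0,0]},{"claw":0,"travel":[0,0,0],"turn":[0,0,0]}]'; python3 st.py
```

```text
time_s: 25.8
tcp_pos: [0.5262, 0.0983, -0.0107]
tool_rot: [0.801, 0.598, -0.0, -0.0]
ft_force: [0.4, -0.0, -1.8]
gripper_width: 0.584
25.8 [ 0.5262  0.0983 -0.0107] yaw 73.49 tilt [-0.0008  0.0004] F [ 0.44 -0.02 -1.77] w 0.584 q [ 0.06  0.14 -0.23  1.21  0.    0.35]
time_s: 26.9
tcp_pos: [0.5639, 0.0868, 0.0028]
tool_rot: [0.801, 0.598, -0.0, -0.0]
ft_force: [1.1, 0.0, -0.3]
gripper_width: 0.091
26.9 [0.5639 0.0868 0.0028] yaw 73.46 tilt [-0.0009  0.    ] F [ 1.1   0.01 -0.28] w 0.091 q [ 0.04  0.21 -0.11  1.25  0.    0.32]
```

View pics/k13.png

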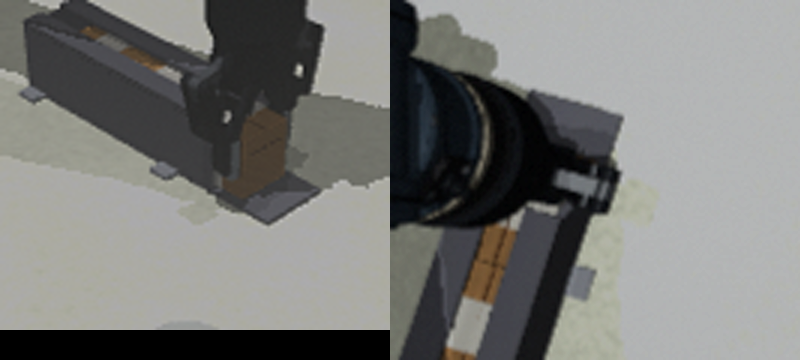

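```bash
python3 -m crank '[{"claw":0,"travel":[-0.0065,0.002,0],"turn":[0,0,0]},{"claw":0,"travel":[-0.0065,0.002,0],"turn":[0,0,0]},{"claw":0,"travel":[-0.0065,0.002,0],"turn":[0,0,0]},{"claw":0,"travel":[-0.0065,0.002,0],"turn":[0,0,0]},{"claw":0,"travel":[-0.006,0.0018,0],"turn":[0,0,0]},{"claw":0,"travel":[0,0,0],"turn":[0,0,0]},{"claw":0,"travel":[0,0,0],"turn":[0,0,0]}]'; python3 st.py
python3 -m crank '[{"claw":0,"travel":[-0.002,0.0006,0],"turn":[0,0,0]},{"claw":0,"travel":[-0.002,0.0006,0],"turn":[0,0,0]},{"claw":0,"travel":[0,0,0],"turn":[0,0,0]},{"claw":0,"travel":[0,0,0],"turn":[0,0,0]}]'; python3 st.py;python3 -m crank '[{"claw":0,"travel":[-0.002,0.0006,0],"turn":[0,0,0]},{"claw":0,"travel":[0,0,0],"turn":[0,0,0]},{"claw":0,"travel":[0,0,0],"turn":[0,0,0]}]'; python3 st.py; python3 look.py k14.png
```

```text
time_s: 27.48
tcp_pos: [0.5313, 0.0968, 0.0031]
tool_rot: [0.801, 0.598, -0.0, -0.001]
ft_force: [0.2, -0.0, -0.0]
gripper_width: -0.001
27.48 [0.5313 0.0968 0.0031] yaw 73.49 tilt [-0.0014  0.0003] F [ 0.19 -0.02 -0.03] w -0.001 q [ 0.06  0.14 -0.2   1.24  0.    0.34]
time_s: 27.82
tcp_pos: [0.5289, 0.0976, 0.0033]
tool_rot: [0.802, 0.598, 0.0, 0.0]
ft_force: [1.2, 0.3, 0.1]
gripper_width: 0.001
27.82 [0.5289 0.0976 0.0033] yaw 73.45 tilt [ 0.0006 -0.    ] F [1.24 0.31 0.14] w 0.001 q [ 0.06  0.13 -0.21  1.23 -0.    0.35]
time_s: 28.07
tcp_pos: [0.5269, 0.0982, 0.0033]
tool_rot: [0.802, 0.598, 0.0, 0.0]
ft_force: [2.1, -0.5, -0.6]
gripper_width: -0.001
28.07 [0.5269 0.0982 0.0033] yaw 73.45 tilt [ 0.0007 -0.0001] F [ 2.08 -0.49 -0.61] w -0.001 q [ 0.06  0.13 -0.21  1.23 -0.    0.35]
```

View pics/k14.png

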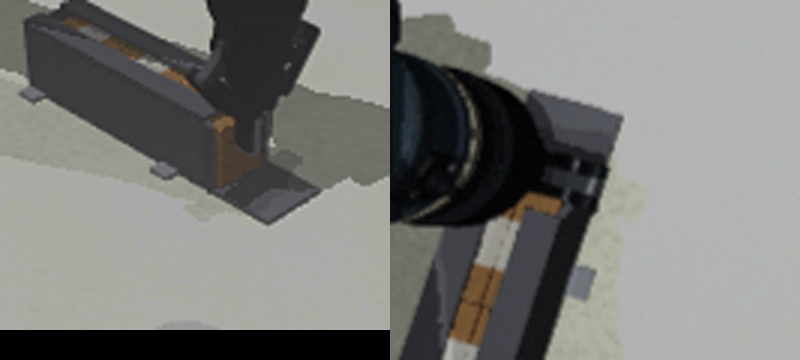

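Still free; continue in 2 mm steps.

```bash
for i in 1; do python3 -m crank '[{"claw":0,"travel":[-0.002,0.0006,0],"turn":[0,0,0]},{"claw":0,"travel":[0,0,0],"turn":[0,0,0]},{"claw":0,"travel":[0,0,0],"turn":[0,0,0]}]' >/dev/null; python3 st.py; done;  python3 -m crank '[{"claw":0,"travel":[-0.002,0.0006,0],"turn":[0,0,0]},{"claw":0,"travel":[0,0,0],"turn":[0,0,0]},{"claw":0,"travel":[0,0,0],"turn":[0,0,0]}]' >/dev/null; python3 st.py; python3 -m crank '[{"claw":0,"travel":[-0.001,0.0003,0],"turn":[0,0,0]},{"claw":0,"travel":[0,0,0],"turn":[0,0,0]},{"claw":0,"travel":[0,0,0],"turn":[0,0,0]}]' >/dev/null; python3 st.py
```

```text
28.42 [0.5246 0.0989 0.0033] yaw 73.46 tilt [0.0004 0.0001] F [4.5  0.43 0.59] w -0.0 q [ 0.06  0.12 -0.22  1.23  0.    0.35]
28.67 [0.5225 0.0996 0.0033] yaw 73.46 tilt [0.0002 0.0001] F [ 1.77 -0.78  0.5 ] w 0.002 q [ 0.06  0.12 -0.22  1.23  0.    0.35]
28.92 [0.5217 0.0998 0.0033] yaw 73.46 tilt [0.0005 0.0001] F [ 3.24 -1.23  1.46] w -0.0 q [ 0.06  0.11 -0.23  1.23  0.    0.35]
```

```bash
python3 -m crank '[{"claw":0,"travel":[-0.001,0.0003,0],"turn":[0,0,0]},{"claw":0,"travel":[0,0,0],"turn":[0,0,0]}]' >/dev/null; python3 st.py
python3 - <<'E'
from h import *
s=camera("scene");t=camera("top")
a=cv2.resize(s["pixels"][110:190,310:375,::-1],None,fx=6,fy=6,interpolation=cv2.INTER_CUBIC)
b=cv2.resize(t["pixels"][200:280,165:230,::-1],None,fx=6,fy=6,interpolation=cv2.INTER_CUBIC)
cv2.imwrite("pics/k15.png",np.hstack([cv2.convertScaleAbs(a,alpha=1.8),cv2.convertScaleAbs(b,alpha=3)]))
E
```

```text
29.08 [0.5216 0.0998 0.0034] yaw 73.44 tilt [ 0.0023 -0.0005] F [ 5.14 -0.16 -1.12] w 0.002 q [ 0.06  0.11 -0.23  1.23 -0.    0.35]
```

View pics/k15.png

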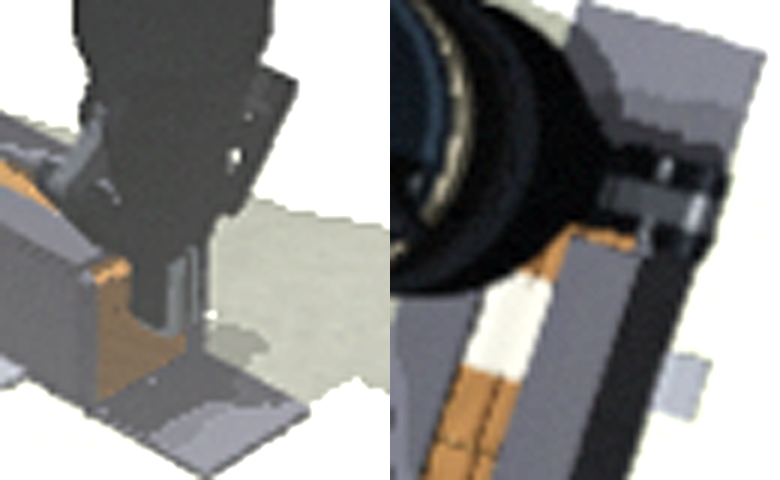

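```bash
python3 -m crank '[{"claw":0,"travel":[-0.002,0.0006,0],"turn":[0,0,0]},{"claw":0,"travel":[0,0,0],"turn":[0,0,0]},{"claw":0,"travel":[0,0,0],"turn":[0,0,0]}]' >/dev/null; python3 st.py;python3 -m crank '[{"claw":0,"travel":[-0.002,0.0006,0],"turn":[0,0,0]},{"claw":0,"travel":[0,0,0],"turn":[0,0,0]},{"claw":0,"travel":[0,0,0],"turn":[0,0,0]}]' >/dev/null; python3 st.py
```

```text
29.43 [0.5219 0.1001 0.0041] yaw 73.42 tilt [ 0.0067 -0.001 ] F [ 8.4  -2.07 -1.92] w 0.002 q [ 0.06  0.11 -0.23  1.23 -0.    0.35]
29.68 [0.522  0.1005 0.0049] yaw 73.4 tilt [ 0.011  -0.0014] F [11.36 -1.91 -2.67] w -0.0 q [ 0.07  0.1  -0.23  1.22 -0.    0.36]
```

Hard stop: x no longer advances, and the force rises to 11 N. Retreat and look.

```bash
python3 -m crank '[{"claw":0,"travel":[0.012,-0.0036,0],"turn":[0,0,0]},{"claw":0,"travel":[0.015,-0.0045,0.01],"turn":[0,0,0]},{"claw":0,"travel":[0.01,-0.003,0.035],"turn":[0,0,0]},{"claw":0,"travel":[0,-0.02,0.03],"turn":[0,0,0]},{"claw":0,"travel":[0,-0.035,0.03],"turn":[0,0,0]},{"claw":0,"travel":[0,-0.035,0.02],"turn":[0,0,0]},{"claw":0,"travel":[0,-0.035,0],"turn":[0,0,0]},{"claw":0,"travel":[0,-0.035,0],"turn":[0,0,0]},{"claw":0,"travel":[0,-0.035,0],"turn":[0,0,0]},{"claw":0,"travel":[0,-0.035,0],"turn":[0,0,0]},{"claw":0,"travel":[0,-0.035,0],"turn":[0,0,0]},{"claw":0,"travel":[0,0,0],"turn":[0,0,0]}]'
python3 - <<'E'
from m import *
s=camera("scene");t=camera("top")
for o in find(t,zt=.06): print(o)
M=np.array([.5136,.099]);d=np.array([-.9585,.285])
for o in find(t,zt=.06):
    sc=(np.array(o[:2])-M)@d; print("s rear,lead",sc-o[2]/2000,sc+o[2]/2000)
a=cv2.resize(s["pixels"][110:190,310:375,::-1],None,fx=6,fy=6,interpolation=cv2.INTER_CUBIC)
b=cv2.resize(t["pixels"][200:280,165:230,::-1],None,fx=6,fy=6,interpolation=cv2.INTER_CUBIC)
cv2.imwrite("pics/k16.png",np.hstack([cv2.convertScaleAbs(a,alpha=1.8),cv2.convertScaleAbs(b,alpha=2)]))
cv2.imwrite("pics/k17.png",s["pixels"][:,:,::-1])
E
```

```text
time_s: 30.68
tcp_pos: [0.5514, -0.1766, 0.1237]
tool_rot: [0.803, 0.595, -0.002, -0.001]
ft_force: [0.7, 0.9, -0.3]
gripper_width: 0.003
(0.4073, 0.1396, 226.6, 49.2, np.float32(158.1))
s rear,lead 0.00015954999999995279 0.22675954999999995
```

View pics/k16.png

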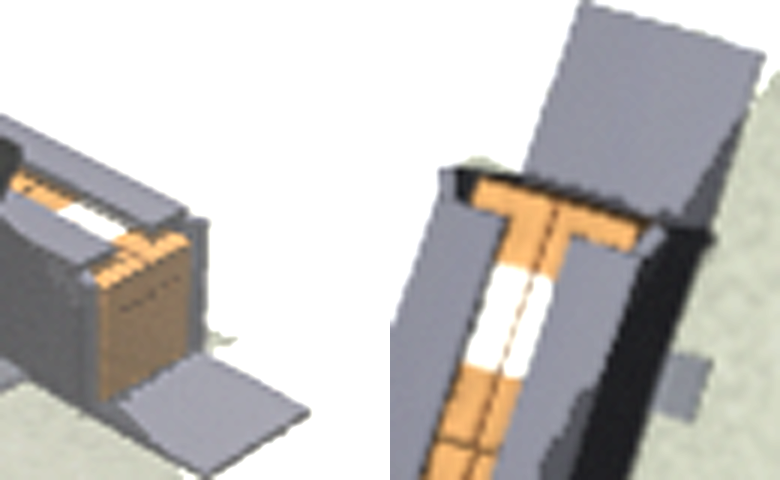

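View pics/k17.png

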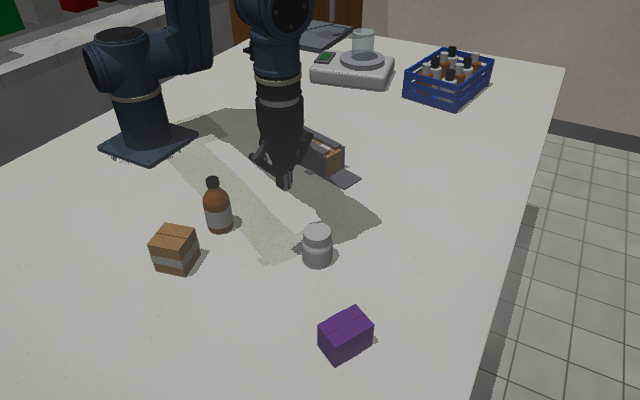

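Run:
```python
from h import *
M=np.array([.5136,.099]);d=np.array([-.9585,.285]);n=np.array([-.285,-.9585])
t=camera("top")
for nm,u,v,z in[("rearL",478,181,.06),("rearR",648,221,.06),("rearM",558,202,.06),("wallL outer",441,168,.065),("wallL in",478,174,.065),("wallR out",714,238,.065),("wallR in",660,226,.065),("ledge0",583,0,.004),("ledge1",765,55,.004),("roofL",512,218,.069),("roofR",640,250,.069)]:
    w=ray(t,165+(u-390)/6-.42,200+v/6-.42,z)[:2]-M;print(nm,(w@d*1000).round(1),(w@n*1000).round(1))
b=cv2.resize(t["pixels"][220:245,170:225,::-1],None,fx=14,fy=14,interpolation=cv2.INTER_CUBIC)
cv2.imwrite("pics/k18.png",cv2.convertScaleAbs(b,alpha=2))
```

```text
rearL 2.8 -26.0
rearR 0.3 25.7
rearM 2.2 -1.5
wallL outer 1.9 -35.8
wallL in 0.6 -24.9
wallR out -0.5 47.1
wallR in 0.5 30.8
ledge0 -59.4 -31.7
ledge1 -58.6 30.2
roofL 9.9 -10.0
roofR 8.5 28.5
```

View pics/k18.png

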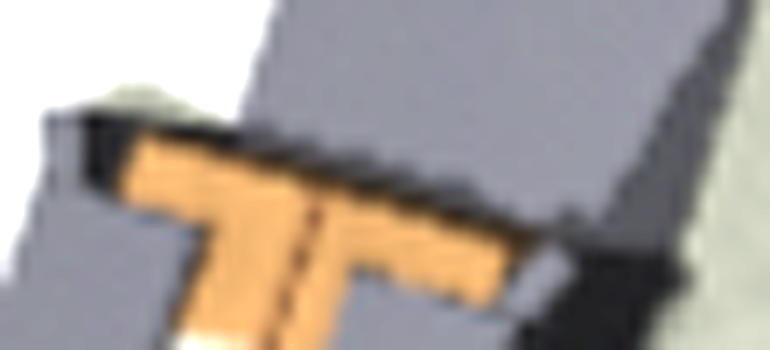

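Run:
```python
from h import *
a=cv2.imread("pics/scene0.png");b=cv2.imread("pics/k17.png")
g=[cv2.cvtColor(x,cv2.COLOR_BGR2GRAY).astype(np.float32) for x in(a,b)]
for n,(x0,y0,x1,y1) in dict(square=(145,220,202,276),bottle=(200,175,235,236),jar=(298,222,336,270),purple=(314,303,378,366)).items():
    print(n,cv2.phaseCorrelate(g[0][y0:y1,x0:x1].copy(),g[1][y0:y1,x0:x1].copy()))
print(close_job())
```

```text
square ((0.1477248872764072, 0.044666218832084326), 0.7864611675341924)
bottle ((-0.1630110296450411, 0.038244022744876816), 0.9189647978378667)
jar ((0.02822027385912307, 0.06769658134048129), 0.7558872091273466)
purple ((-0.003293480970796736, -0.02393636229620455), 1.0139168943278491)
the job is handed in; nothing more can be done
None
```

The three brown cartons are in the grey case in one straight, closed-up row. I handed the job in after about 31 s of the 72 s allowed.

**Method:** I gripped each carton across its width near its rear end, set it on the ledge and slid it into the mouth. After releasing, I pushed it from behind with shut fingers. The last push ended at a hard stop: the tool no longer advanced and the force rose to about 11 N.

**Last checks:**
- **Row position:** in the top view the last carton's rear edge reads about 0 to 3 mm inside the mouth (reading error about 2 mm), and nothing sticks out.
- **Row fit:** the row's visible length measures 226.6 mm, against 225 mm for three cartons. All three stand upright.
- **Bystanders:** the square carton, bottle, jar and purple block are within 0.2 pixel of where they started in the scene view.
- **Robot:** it was clear of everything when I handed in.

**What disagreed or went wrong:**
- **Tool height:** the reported tool height is about 30 mm lower than the real fingertips. Because of this my first grasp closed on top of the first carton with about 9 N. I corrected it from the pictures, and the carton showed no visible shift.
- **Case direction:** the case lies roughly along world −x, not +y as described. I went by the pictures.
- **Contact with the case:** on the first push, at low height, a finger knuckle seems to have pressed on the case's front edge. The force read about 13 N. I made the later pushes about 20 mm higher.
- **Measured angle:** the automatic fit of the final row gave 158° instead of about 163°. I think this is because the full-width front strip of the last carton is included in the outline. The two-carton row read 163.3° before the third went in.

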